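# Gauge the shield caps and nest them by fit

## Task

Pull the plug gauge out of its upright holder and try it in the hole on top of every loose aluminium shield cap, going along the row from the robot's left to its right: let it slide at least 20 mm into a hole that takes it, press it lightly for half a second on the middle of one that does not, then stand it back in its holder. Nest every cap that took the gauge, hub up, in one stack over the former on the square plate, and every cap that refused it in one stack over the former on the round plate. Leave the other things on the bench where they are.

Things in the scene. Friction and masses are not known exactly. Their poses are not given: they have to be found in the camera images.
- cap_1_hub (a point): aluminium cap, hollow below, on its open rim: hub 47 mm across from 36 to 75 mm above the rim, under it a bell 60 mm flaring to 72 mm across at the rim; 150 g. A hole 40 mm deep runs down the axis from the flat top. This point is on the axis 58 mm above the rim, 17 mm below the top; z up. Starts first (leftmost) in the row from the robot's left (+y); only one of it and cap_2 is present.
- cap_2_hub (a point): shield cap like cap_1 outside, same point and axes. Starts first (leftmost) in the row from the robot's left (+y); only one of it and cap_1 is present. Every cap's hole is either 16 mm (takes the gauge) or 12 mm (refuses it); which is not said, the gauge decides.
- cap_3_hub (a point): shield cap like cap_1 outside, same point and axes. Starts second in the row from the robot's left (+y); only one of it and cap_4 is present. A cap set over another or over a former, same way up on the same axis, comes to rest 40 mm higher, with 2 to 3 mm of side play.
- cap_4_hub (a point): shield cap like cap_1 outside, same point and axes. Starts second in the row from the robot's left (+y); only one of it and cap_3 is present.
- cap_5_hub (a point): shield cap like cap_1 outside, same point and axes. Starts third in the row from the robot's left (+y); only one of it and cap_6 is present.
- cap_6_hub (a point): shield cap like cap_1 outside, same point and axes. Starts third in the row from the robot's left (+y); only one of it and cap_5 is present.
- cap_7_hub (a point): shield cap like cap_1 outside, same point and axes. Starts fourth in the row from the robot's left (+y); only one of it and cap_8 is present.
- cap_8_hub (a point): shield cap like cap_1 outside, same point and axes. Starts fourth in the row from the robot's left (+y); only one of it and cap_7 is present.
- cap_9_hub (a point): shield cap like cap_1 outside, same point and axes. Starts fifth in the row from the robot's left (+y); it, cap_10 or neither is present.
- cap_10_hub (a point): shield cap like cap_1 outside, same point and axes. Starts fifth in the row from the robot's left (+y); it, cap_9 or neither is present.
- square_former_hub (a point): fixed solid steel former, outer shape of a cap, on a square plate 92 mm wide, 8 mm thick. This point is on its axis 66 mm above the table, 17 mm below its top; the first cap nested over it has its hub point 40 mm above this one, the second 80 mm, and so on. For caps that take the gauge.
- round_former_hub (a point): fixed solid steel former, outer shape of a cap, on a round plate 92 mm wide, 8 mm thick. This point is on its axis 66 mm above the table, 17 mm below its top; the first cap nested over it has its hub point 40 mm above this one, the second 80 mm, and so on. For caps that refuse the gauge.
- holder_mouth (a point): centre of the mouth of the gauge's upright holder, a fixed grey tube 47 mm across and 90 mm tall with a 22 mm bore; z is up
- gauge_tip (a point): lower tip of the plug gauge, 150 mm long, 130 g, upright in the holder: steel pin 14 mm across and 80 mm long, its last 4 mm tapered; then a flange 40 mm across, 6 mm thick (rests on the holder's mouth, the tip 80 mm below it); then a round wooden handle 24 mm across, 64 mm long. z points from tip to handle
- gauge_handle (a point): middle of the gauge's handle, on its axis 118 mm above the tip, 32 mm above the flange
- flux_tin: orange and steel flux tin, 56 mm across, 24 mm high; a bystander, not part of the job; origin at its underside
- copper_board: small copper-clad circuit board, 60 by 50 mm, up to 16 mm high; a bystander, not part of the job; origin at its underside
- screwdriver: screwdriver with green handle, 200 mm, lying; a bystander, not part of the job; origin at its underside
- jar: glass jar, 50 mm across, 60 mm high; a bystander, not part of the job; origin at its underside
- crocodile_clip: red crocodile clip, 90 mm, lying; not always there; a bystander, not part of the job; origin at its underside

How it is judged:
On the way, in this order (a step that is already met when the one before it is completed fails the run):
1. the gauge is pulled clear of its holder (z of gauge_tip in the frame of holder_mouth above 0.005 m), for 0.1 s.
2. the gauge is tried in the first (leftmost) cap: 15 mm into the hole if it goes, or pressed on the hole with over 1 N if it does not (((horizontal distance between gauge_tip and cap_1_hub below 0.006 m and z of gauge_tip in the frame of cap_1_hub between -0.05 and 0.002 m) or (horizontal distance between gauge_tip and cap_2_hub below 0.006 m and z of gauge_tip in the frame of cap_2_hub between 0.009 and 0.02 m and contact force between gauge and cap_2 above 1 N))), for 0.2 s.
3. the gauge is tried in the second cap: 15 mm into the hole if it goes, or pressed on the hole with over 1 N if it does not (((horizontal distance between gauge_tip and cap_3_hub below 0.006 m and z of gauge_tip in the frame of cap_3_hub between 0.009 and 0.02 m and contact force between gauge and cap_3 above 1 N) or (horizontal distance between gauge_tip and cap_4_hub below 0.006 m and z of gauge_tip in the frame of cap_4_hub between -0.05 and 0.002 m))), for 0.2 s.
4. the gauge is tried in the third cap: 15 mm into the hole if it goes, or pressed on the hole with over 1 N if it does not (((horizontal distance between gauge_tip and cap_5_hub below 0.006 m and z of gauge_tip in the frame of cap_5_hub between 0.009 and 0.02 m and contact force between gauge and cap_5 above 1 N) or (horizontal distance between gauge_tip and cap_6_hub below 0.006 m and z of gauge_tip in the frame of cap_6_hub between -0.05 and 0.002 m))), for 0.2 s.
5. the gauge is tried in the fourth cap: 15 mm into the hole if it goes, or pressed on the hole with over 1 N if it does not (((horizontal distance between gauge_tip and cap_7_hub below 0.006 m and z of gauge_tip in the frame of cap_7_hub between -0.05 and 0.002 m) or (horizontal distance between gauge_tip and cap_8_hub below 0.006 m and z of gauge_tip in the frame of cap_8_hub between 0.009 and 0.02 m and contact force between gauge and cap_8 above 1 N))), for 0.2 s.
6. the gauge is tried in the fifth cap: 15 mm into the hole if it goes, or pressed on the hole with over 1 N if it does not (((horizontal distance between gauge_tip and cap_9_hub below 0.006 m and z of gauge_tip in the frame of cap_9_hub between 0.009 and 0.02 m and contact force between gauge and cap_9 above 1 N) or (horizontal distance between gauge_tip and cap_10_hub below 0.006 m and z of gauge_tip in the frame of cap_10_hub between -0.05 and 0.002 m))), for 0.2 s.
7. the gauge stands in its holder again (horizontal distance between gauge_tip and holder_mouth below 0.006 m and z of gauge_tip in the frame of holder_mouth below -0.074 m and angle between gauge_tip's own z axis and vertical below 0.1 rad and contact force between the fingers and gauge below 0.2 N), for 0.2 s.
At the end, for the whole second after the job is handed in: Each cap that takes the gauge is nested over the square-plate former, each other cap over the round-plate one: axis within 12 mm, upright within 0.1 rad, a multiple of 40 mm (within 6 mm) above the former; the gauge is in its holder, flange down on the mouth (horizontal distance between each of cap_1_hub, cap_4_hub, cap_6_hub, cap_7_hub, cap_10_hub and square_former_hub below 0.012 m and angle between each of cap_1_hub, cap_2_hub, cap_3_hub, cap_4_hub, cap_5_hub, cap_6_hub, cap_7_hub, cap_8_hub, cap_9_hub, cap_10_hub, gauge_tip's own z axis and vertical below 0.1 rad and (z of cap_1_hub in the frame of square_former_hub between 0.034 and 0.046 m or z of cap_1_hub in the frame of square_former_hub between 0.074 and 0.086 m or z of cap_1_hub in the frame of square_former_hub between 0.114 and 0.126 m or z of cap_1_hub in the frame of square_former_hub between 0.154 and 0.166 m or z of cap_1_hub in the frame of square_former_hub between 0.194 and 0.206 m) and horizontal distance between each of cap_2_hub, cap_3_hub, cap_5_hub, cap_8_hub, cap_9_hub and round_former_hub below 0.012 m and (z of cap_2_hub in the frame of round_former_hub between 0.034 and 0.046 m or z of cap_2_hub in the frame of round_former_hub between 0.074 and 0.086 m or z of cap_2_hub in the frame of round_former_hub between 0.114 and 0.126 m or z of cap_2_hub in the frame of round_former_hub between 0.154 and 0.166 m or z of cap_2_hub in the frame of round_former_hub between 0.194 and 0.206 m) and (z of cap_3_hub in the frame of round_former_hub between 0.034 and 0.046 m or z of cap_3_hub in the frame of round_former_hub between 0.074 and 0.086 m or z of cap_3_hub in the frame of round_former_hub between 0.114 and 0.126 m or z of cap_3_hub in the frame of round_former_hub between 0.154 and 0.166 m or z of cap_3_hub in the frame of round_former_hub between 0.194 and 0.206 m) and (z of cap_4_hub in the frame of square_former_hub between 0.034 and 0.046 m or z of cap_4_hub in the frame of square_former_hub between 0.074 and 0.086 m or z of cap_4_hub in the frame of square_former_hub between 0.114 and 0.126 m or z of cap_4_hub in the frame of square_former_hub between 0.154 and 0.166 m or z of cap_4_hub in the frame of square_former_hub between 0.194 and 0.206 m) and (z of cap_5_hub in the frame of round_former_hub between 0.034 and 0.046 m or z of cap_5_hub in the frame of round_former_hub between 0.074 and 0.086 m or z of cap_5_hub in the frame of round_former_hub between 0.114 and 0.126 m or z of cap_5_hub in the frame of round_former_hub between 0.154 and 0.166 m or z of cap_5_hub in the frame of round_former_hub between 0.194 and 0.206 m) and (z of cap_6_hub in the frame of square_former_hub between 0.034 and 0.046 m or z of cap_6_hub in the frame of square_former_hub between 0.074 and 0.086 m or z of cap_6_hub in the frame of square_former_hub between 0.114 and 0.126 m or z of cap_6_hub in the frame of square_former_hub between 0.154 and 0.166 m or z of cap_6_hub in the frame of square_former_hub between 0.194 and 0.206 m) and (z of cap_7_hub in the frame of square_former_hub between 0.034 and 0.046 m or z of cap_7_hub in the frame of square_former_hub between 0.074 and 0.086 m or z of cap_7_hub in the frame of square_former_hub between 0.114 and 0.126 m or z of cap_7_hub in the frame of square_former_hub between 0.154 and 0.166 m or z of cap_7_hub in the frame of square_former_hub between 0.194 and 0.206 m) and (z of cap_8_hub in the frame of round_former_hub between 0.034 and 0.046 m or z of cap_8_hub in the frame of round_former_hub between 0.074 and 0.086 m or z of cap_8_hub in the frame of round_former_hub between 0.114 and 0.126 m or z of cap_8_hub in the frame of round_former_hub between 0.154 and 0.166 m or z of cap_8_hub in the frame of round_former_hub between 0.194 and 0.206 m) and (z of cap_9_hub in the frame of round_former_hub between 0.034 and 0.046 m or z of cap_9_hub in the frame of round_former_hub between 0.074 and 0.086 m or z of cap_9_hub in the frame of round_former_hub between 0.114 and 0.126 m or z of cap_9_hub in the frame of round_former_hub between 0.154 and 0.166 m or z of cap_9_hub in the frame of round_former_hub between 0.194 and 0.206 m) and (z of cap_10_hub in the frame of square_former_hub between 0.034 and 0.046 m or z of cap_10_hub in the frame of square_former_hub between 0.074 and 0.086 m or z of cap_10_hub in the frame of square_former_hub between 0.114 and 0.126 m or z of cap_10_hub in the frame of square_former_hub between 0.154 and 0.166 m or z of cap_10_hub in the frame of square_former_hub between 0.194 and 0.206 m) and horizontal distance between gauge_tip and holder_mouth below 0.006 m and z of gauge_tip in the frame of holder_mouth below -0.074 m and linear speed of gauge below 0.02 m/s); the robot touches nothing.
It fails at once if a bystander (tin, board, screwdriver, jar or clip) is moved more than 50 mm (distance of any of flux_tin, copper_board, screwdriver, jar, crocodile_clip from where it was at the start of the episode above 0.05 m).
Of cap_1, cap_2 only 1 to 1 are there at a start; the rules pass over those that are not, and their reading is None.
Of cap_3, cap_4 only 1 to 1 are there at a start; the rules pass over those that are not, and their reading is None.
Of cap_5, cap_6 only 1 to 1 are there at a start; the rules pass over those that are not, and their reading is None.
Of cap_7, cap_8 only 1 to 1 are there at a start; the rules pass over those that are not, and their reading is None.
Of cap_9, cap_10, crocodile_clip only 1 to 1 are there at a start; the rules pass over those that are not, and their reading is None.
At some moment in a run one of cap_1, cap_2, cap_3, cap_4, cap_5, cap_6, cap_7, cap_8, cap_9, cap_10 may be knocked a few centimetres aside while the robot is not near it.
It also fails if it takes over 210 s, if anything falls off the work surface, if the arm or the gripper's body presses on something with over 40 N, if the wrist force passes 120 N, or if a joint passes its speed limit or range.

## Robot

A 6-joint arm with a two-finger parallel gripper is mounted at the origin on the work surface. World frame = base frame: x ahead of the robot, y to its left, z up, the work surface at z = 0. Lengths are in m, angles in rad, forces in N, time in s.
With the tool pointing down it reaches from about 0.25 to 0.775 m from the base axis. Payload 4 kg.
Tool frame: the origin (TCP) lies at the very end of the fingers, on their centre line; the grasp point (between the pads) lies 19 mm behind it; z points along the fingers, y is the line along which they close (so a half turn about z gives the same grasp; the last joint's range is limited). The gripper opens to 94 mm and grips with 3 to 60 N. Pads are 16 mm wide; open, the fingers measure 119 mm over their backs; the gripper's body (75 mm by 177 mm) begins 78 mm behind the grasp point.
Start: joints at [-1.308, 0.087, 1.371, -0, 1.684, -0.103], TCP at [0.197, -0.514, 0.206] pointing down, gripper open.
Joint ranges: [-3.1, 3.1], [-0.76, 2.03], [0.27, 2.55], [-1.08, 4.22], [0.17, 2.65], [-2.57, 2.57]. Speed limits (rad/s): [2.79, 2.79, 3.14, 3.14, 3.14, 3.14].

## Interface

Orientations are given as [roll, pitch, yaw] about the fixed x, y, z axes, in that order (R = Rz(yaw) Ry(pitch) Rx(roll)).
In Python, from bench import robot, vision gives the robot as it stands.
- The arm moves only by the shell command python3 -m crank 'ROWS'. ROWS is JSON, a list of rows, each a list of 3 entries, a list of its own where there are three numbers: the closure, from 0 (fully open) to 1 (shut), then the shift along the tool's x, y, z in m, then the turn, a rotation vector about the tool's x, y, z in degrees. A call has 1 to 8 rows; each row shifts and turns the commanded pose from where the row before left it, along the tool's axes as they then stand; what a row does not reach is not made up. A row lasts 1/10 s, in which the tool goes at most 50 mm and 8.59 degrees, less where a joint would pass 70% of its speed; a pose out of reach is approached as far as the arm can. A call with a gripper value outside its range is refused whole. The fingers move at their own pace and stop on an object; the grip force is fixed at half the most. Time passes only in rows, so rows that do not move let the fingers close. It gives the time, the measured TCP pose, the force, the opening and the grip force at its end, in the units of the state.
- robot.get_obs(): the state, without advancing time (a new reading comes with each control period).
- vision.snapshot(name): name is "side" or "top" or "wrist"; returns a dict with "color" (384x512x3 uint8, red, green, blue), "z_map" (384x512 float32, m along the optical axis (not along the pixel's ray), 0 where there is no reading), "fx", "fy", "cx", "cy" (pixels), "dist" ([k1, k2, p1, p2, k3] as OpenCV has them; the pictures are not rectified), "R" (3x3) and "t" (3): a world point X has camera coordinates R X + t. Camera axes: x right, y down, z forward; pixel columns grow to the right and rows downward; lengths in m; the calibration is good to about 2 mm. A picture is of the moment at which its call begins.
- robot.close_job(): hands the job in; it is judged then, once.
The state is a dict: "time": time; "joint_positions": joint angles; "qvel": joint speeds; "joint_torque": joint torques, N m; "tool_pos": TCP position; "ee_rot": TCP orientation; "wrist_force": force on the tool from outside, world axes, zero at the start; "wrist_torque": the same for the moment, N m; "width": finger opening in m; "finger_force": force on a finger pad.
Only numpy, scipy, OpenCV 4.12 (cv2) and the standard library are available. Lean on these libraries where they do the work, as an engineer would, in place of code of your own. Each camera call takes 0.05 s, during which the arm holds its last target. There are 200 camera calls.

## Working session

There is one attempt and no reset: what is moved stays moved. The work goes in short steps, Python scripts to look and compute and a shell command to move; the robot and the scene stay as the last step left them, time stands still between calls to the robot, and variables do not carry over. Pictures are saved under pics/ and viewed, at most 14 in all, crops included, and the job is handed in when it is done.

```bash
ls; mkdir -p pics
cat > h.py <<'E'
import numpy as np, cv2
from bench import robot, vision
def K(s): return np.array([[s['fx'],0,s['cx']],[0,s['fy'],s['cy']],[0,0,1.]])
def cloud(s):
    z=s['z_map'];h,w=z.shape
    uv=np.stack(np.meshgrid(np.arange(w),np.arange(h)),-1).reshape(-1,1,2).astype(float)
    n=cv2.undistortPoints(uv,K(s),np.array(s['dist'])).reshape(h,w,2)
    P=np.concatenate([n*z[...,None],z[...,None]],-1)
    return (P-np.array(s['t']))@np.array(s['R'])
def ray(s,u,v,zp):
    n=cv2.undistortPoints(np.array([[[u,v]]],float),K(s),np.array(s['dist'])).ravel()
    R=np.array(s['R']);c=-R.T@s['t'];d=R.T@np.array([*n,1]);return c+d*(zp-c[2])/d[2]
def save(s,n): cv2.imwrite(n,s['color'][...,::-1])
E
python3 - <<'E'
from h import *
print(robot.get_obs())
for n in('top','side'):
    s=vision.snapshot(n);save(s,f'pics/{n}0.png');np.save(f'{n}0.npy',s,allow_pickle=True)
    print(n,s['fx'],s['cx'],s['cy'],s['dist'],-np.array(s['R']).T@s['t'],(s['z_map']>0).mean())
    P=cloud(s);z=P[...,2];m=(s['z_map']>0)&(z>.02)&(z<.25)
    q,l,st,ce=cv2.connectedComponentsWithStats(m.astype(np.uint8))
    for i in range(1,q):
        if st[i,4]>60:
            p=P[l==i];t=p[p[:,2]>p[:,2].max()-.006];print(i,st[i,:5],t.mean(0).round(4),p[:,2].max().round(3))
E
```

```text
pics
{'time': 0.0, 'joint_positions': array([-1.30814457e+00,  8.79190455e-02,  1.37225488e+00,  1.22949068e-05,
        1.68359475e+00, -1.03091711e-01]), 'qvel': array([ 0.00019004, -0.00157812, -0.00163459, -0.00129796,  0.00075772,
       -0.00117881]), 'joint_torque': array([-4.66430320e-04, -3.40176809e+01, -3.02434373e+01,  7.19235744e-02,
        3.29166837e-02, -1.67183757e-04]), 'tool_pos': array([ 0.19656372, -0.51308384,  0.20432352]), 'ee_rot': array([-3.13942944e+00, -2.36087315e-04,  3.65744581e-01]), 'wrist_force': array([-1.33841612,  0.08752968, -0.349091  ]), 'wrist_torque': array([ 0.02382077, -0.02655447, -0.03253882]), 'finger_force': 0.0, 'width': 0.09362157816251489}
top 496.06017237560394 252.52612260692226 186.69888660047997 [-0.18778035  0.          0.          0.          0.        ] [0.45550518 0.02122748 1.44123754] 0.9960581461588541
1 [    0     0   114   209 13615] [0.6526 0.6278 0.2332] 0.238
2 [ 344    0  126   86 8362] [ 0.981  -0.4365  0.2074] 0.212
3 [ 251    2   83   92 6163] [ 0.9681 -0.1176  0.161 ] 0.166
4 [ 125   12  105   90 7455] [0.9576 0
[... 1467 characters left out ...]
484] [ 0.2303 -0.6665  0.0447] 0.049
10 [253 123  13  16 171] [ 0.6754 -0.3898  0.0597] 0.062
11 [231 145  19  25 369] [ 0.6731 -0.1989  0.0828] 0.086
12 [293 146  19  23 323] [ 0.4739 -0.2843  0.0739] 0.077
13 [222 167  16  44 524] [0.6226 0.0069 0.1595] 0.163
14 [296 175  21  25 396] [ 0.4216 -0.1368  0.0742] 0.078
15 [ 372  177  140  115 8517] [0.1666 0.083  0.2469] 0.25
16 [266 200  22  27 455] [0.4744 0.0075 0.0743] 0.078
17 [194 217  19  14 209] [0.6635 0.1065 0.0239] 0.027
18 [174 233  26  33 664] [0.6545 0.2237 0.0844] 0.088
19 [259 233  24  30 540] [0.449  0.1355 0.0744] 0.078
20 [226 275  27  34 697] [0.4783 0.2885 0.0756] 0.079
23 [206 332  45  17 399] [0.4543 0.3959 0.0265] 0.031
```

View pics/top0.png

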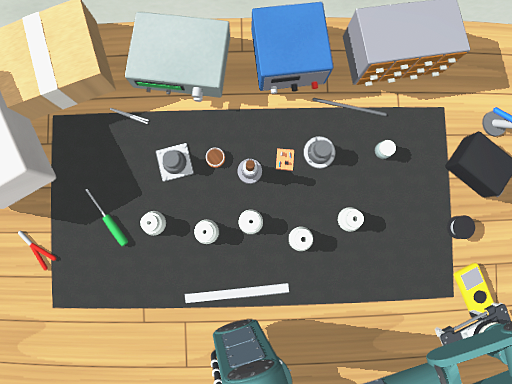

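View pics/side0.png

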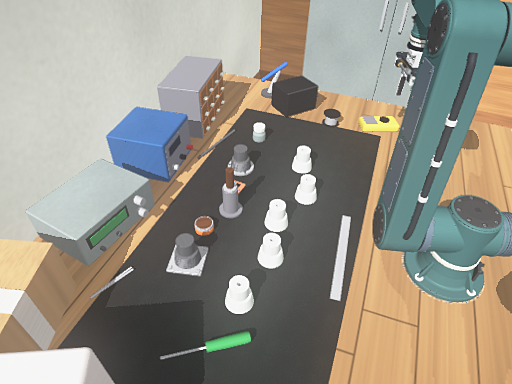

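The five caps are at about (0.479,0.286), (0.450,0.134), (0.477,0.007), (0.422,-0.138) and (0.474,-0.284), so there is no clip. In the top view they run from px (152,223) to (350,219). The gauge is at (0.623,0.006), px (249,170). The square former is at (0.654,0.224), px (174,161), and the round one at (0.673,-0.200), px (320,151). The side view agrees. Next I set the yaw to 0 and go above the gauge.

```bash
python3 -m crank '[[0,[0,0,-0.02],[0,0,7]],[0,[0,0,-0.02],[0,0,7]],[0,[0,0,-0.01],[0,0,7]],[0,[0.03,-0.037,0],[0,0,0]],[0,[0.03,-0.037,0],[0,0,0]],[0,[0.03,-0.037,0],[0,0,0]],[0,[0.03,-0.037,0],[0,0,0]],[0,[0.03,-0.037,0],[0,0,0]]]'
python3 -m crank '[[0,[0.03,-0.037,0],[0,0,0]],[0,[0.03,-0.037,0],[0,0,0]],[0,[0.03,-0.037,0],[0,0,0]],[0,[0.03,-0.037,0],[0,0,0]],[0,[0.03,-0.037,0],[0,0,0]],[0,[0.03,-0.037,0],[0,0,0]],[0,[0,0,0],[0,0,0]],[0,[0,0,0],[0,0,0]]]'
python3 - <<'E'
from h import *
s=vision.snapshot('wrist');save(s,'pics/w1.png');print(s['fx'],s['R'],-np.array(s['R']).T@s['t'])
P=cloud(s);z=P[...,2];m=(s['z_map']>0)&(z>.14)&(z<.175)
print(m.sum(),P[m].mean(0),np.median(P[m],0))
E
```

```text
time: 0.9
tool_pos: [0.3475, -0.327, 0.255]
ee_rot: [-3.141, 0.0, -0.001]
wrist_force: [0.1, -0.5, -0.7]
width: 0.0937
finger_force: 0.0
time: 1.7
tool_pos: [0.527, -0.1061, 0.2545]
ee_rot: [3.141, 0.002, 0.002]
wrist_force: [0.0, -0.4, 0.6]
width: 0.0936
finger_force: 0.0
271.0737183760058 [[ 1.16378870e-03 -9.99999203e-01 -4.90114078e-04]
 [-9.57675426e-01 -1.25561097e-03  2.87847532e-01]
 [-2.87847917e-01  1.34376504e-04 -9.57676124e-01]] [ 0.61024997 -0.10609116  0.43375199]
647 [0.62189714 0.00112305 0.15776159] [6.21660881e-01 5.16229863e-04 1.59956357e-01]
```

View pics/w1.png

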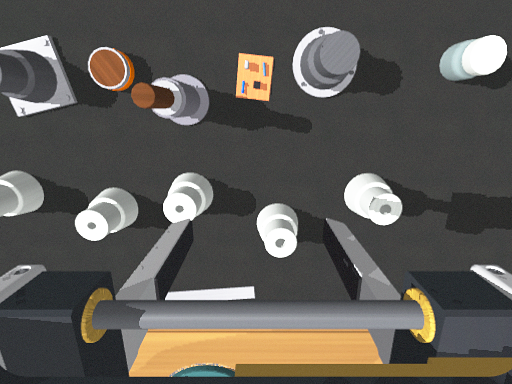

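The wrist view shows the gauge handle at px (150,97), ahead and to the left of the fingers, with the holder's flange at (180,100) and all five caps in view. I move above the gauge and look again.

```bash
cat >> h.py <<'E'
def cap_tops(s,zlo,zhi,zp,rmax=.03,near=None,rad=.03):
    """depth blob in height band near a point -> minEnclosingCircle centre cast on plane zp"""
    P=cloud(s);z=P[...,2];m=(s['z_map']>0)&(z>zlo)&(z<zhi)
    if near is not None: m&=np.hypot(P[...,0]-near[0],P[...,1]-near[1])<rad
    c,_=cv2.findContours(m.astype(np.uint8),cv2.RETR_EXTERNAL,cv2.CHAIN_APPROX_NONE);out=[]
    for k in c:
        if cv2.contourArea(k)<30: continue
        q=np.array([ray(s,*p,zp)[:2] for p in k.reshape(-1,2)])
        A=np.c_[2*q,np.ones(len(q))];w=np.linalg.lstsq(A,(q**2).sum(1),rcond=None)[0]
        r=np.sqrt(w[2]+w[:2]@w[:2]);out.append((w[:2].round(4),r.round(4),np.median(P[m][:,2]).round(4)))
    return out
E
python3 -m crank '[[0,[0.035,-0.035,0],[0,0,0]],[0,[0.035,-0.035,0],[0,0,0]],[0,[0.025,-0.041,0],[0,0,0]],[0,[0,0,0],[0,0,0]],[0,[0,0,0],[0,0,0]],[0,[0,0,0],[0,0,0]]]'
python3 - <<'E'
from h import *
s=vision.snapshot('wrist');save(s,'pics/w2.png')
print(cap_tops(s,.152,.18,.16,near=(.622,.005)))
print(cap_tops(s,.065,.082,.075,near=(.477,.007)),robot.get_obs()['tool_pos'])
for n in('top','side'):
  t=np.load(n+'0.npy',allow_pickle=True).item()
  print(n,cap_tops(t,.152,.18,.16,near=(.622,.005)))
  for c in [(.479,.286),(.45,.134),(.477,.007),(.422,-.138),(.474,-.284)]: print(cap_tops(t,.065,.088,.075,near=c))
  for c in [(.654,.224),(.673,-.200)]: print(cap_tops(t,.072,.098,.083,near=c))
E
```

```text
time: 2.35
tool_pos: [0.6214, 0.0019, 0.2558]
ee_rot: [3.141, -0.0, -0.003]
wrist_force: [0.0, 0.1, -0.6]
width: 0.0939
finger_force: 0.0
[(array([0.6233, 0.0039]), np.float64(0.0116), np.float64(0.1601))]
[(array([0.4772, 0.0047]), np.float64(0.0243), np.float64(0.0749))] [0.62141321 0.00193836 0.25603041]
top [(array([0.6228, 0.0048]), np.float64(0.0107), np.float64(0.1616))]
[(array([0.478 , 0.2874]), np.float64(0.0234), np.float64(0.0751))]
[(array([0.4503, 0.1341]), np.float64(0.0225), np.float64(0.0754))]
[(array([0.4761, 0.0051]), np.float64(0.0224), np.float64(0.0749))]
[(array([ 0.4227, -0.139 ]), np.float64(0.0228), np.float64(0.075))]
[(array([ 0.4755, -0.2842]), np.float64(0.0233), np.float64(0.0754))]
[(array([0.6549, 0.223 ]), np.float64(0.0223), np.float64(0.0838))]
[(array([ 0.6748, -0.2012]), np.float64(0.0233), np.float64(0.0838))]
side [(array([0.6206, 0.0106]), np.float64(0.0135), np.float64(0.1588))]
[(array([0.4777, 0.2901]), np.float64(0.0244), np.float64(0.0752))]
[(array([0.4482, 0.1385]), np.float64(0.0242), np.float64(0.074))]
[(array([0.4744, 0.0107]), np.float64(0.0242), np.float64(0.074))]
[(array([ 0.4207, -0.1321]), np.float64(0.0252), np.float64(0.0736))]
[(array([ 0.4735, -0.2779]), np.float64(0.0262), np.float64(0.0734))]
[(array([0.653 , 0.2262]), np.float64(0.0253), np.float64(0.0838))]
[(array([ 0.6703, -0.1939]), np.float64(0.0258), np.float64(0.0821))]
```

View pics/w2.png

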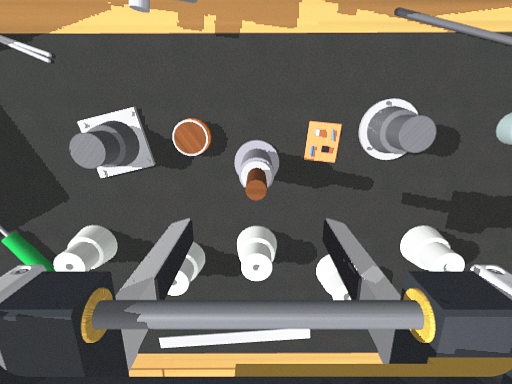

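The handle sits at px (256,185), and the wrist and top measurements agree to 1 mm. I descend, grip and lift.

```bash
python3 -m crank '[[0,[0.002,-0.002,0.04],[0,0,0]],[0,[0,0,0.04],[0,0,0]],[0,[0,0,0.04],[0,0,0]],[0,[0,0,0.021],[0,0,0]],[0,[0,0,0],[0,0,0]],[1,[0,0,0],[0,0,0]],[1,[0,0,0],[0,0,0]],[1,[0,0,0],[0,0,0]]]'
python3 -m crank '[[1,[0,0,0],[0,0,0]],[1,[0,0,0],[0,0,0]],[1,[0,0,0],[0,0,0]],[1,[0,0,0],[0,0,0]],[1,[0,0,0],[0,0,0]]]'
```

```text
time: 3.2
tool_pos: [0.6254, 0.0056, 0.1173]
ee_rot: [3.141, -0.005, -0.001]
wrist_force: [-0.0, 0.3, 0.6]
width: 0.0733
finger_force: 0.0
time: 3.7
tool_pos: [0.6241, 0.0061, 0.1144]
ee_rot: [3.142, 0.0, -0.001]
wrist_force: [-0.6, 0.8, 0.0]
width: 0.0333
finger_force: 0.0
```

```bash
python3 -m crank '[[1,[0,0,0],[0,0,0]],[1,[0,0,0],[0,0,0]],[1,[0,0,0],[0,0,0]],[1,[0,0,0],[0,0,0]],[1,[0,0,-0.005],[0,0,0]],[1,[0,0,-0.01],[0,0,0]],[1,[0,0,-0.02],[0,0,0]],[1,[0,0,-0.02],[0,0,0]]]'
python3 -m crank '[[1,[0,0,-0.03],[0,0,0]],[1,[0,0,-0.03],[0,0,0]],[1,[0,0,-0.01],[0,0,0]],[1,[0,0,0],[0,0,0]],[1,[0,0,0],[0,0,0]]]'
python3 - <<'E'
from h import *
s=vision.snapshot('wrist');save(s,'pics/w3.png')
s=vision.snapshot('side');np.save('side1.npy',s,allow_pickle=True)
cv2.imwrite('pics/s3.png',cv2.resize(s['color'][80:260,180:320,::-1],None,fx=3,fy=3))
E
```

```text
time: 4.5
tool_pos: [0.6239, 0.0062, 0.1704]
ee_rot: [-3.141, 0.0, -0.001]
wrist_force: [-0.6, -0.5, -1.5]
width: 0.0232
finger_force: 30.0
time: 5.0
tool_pos: [0.6237, 0.0061, 0.2382]
ee_rot: [-3.141, 0.002, -0.001]
wrist_force: [0.7, 0.5, -2.1]
width: 0.0232
finger_force: 30.0
```

View pics/s3.png

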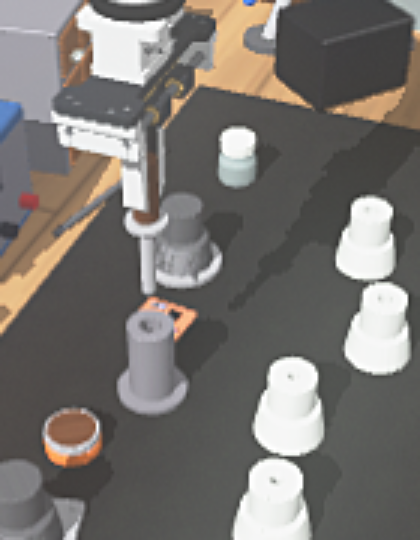

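View pics/w3.png

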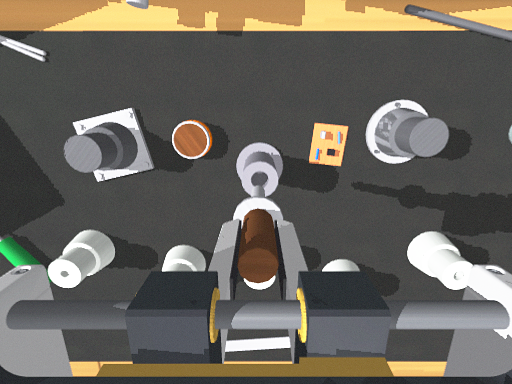

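The gauge is held upright. In the side crop the tip is at (150,288), clear of the holder mouth at (152,322). Next I measure the handle and flange offset from the TCP, and the holder mouth.

Run:
```python
from h import *
s=vision.snapshot('wrist');o=robot.get_obs();t=o['tool_pos'];print(t)
print('handle',cap_tops(s,t[2]+.038,t[2]+.055,t[2]+.045,near=t,rad=.016))
print('flange',cap_tops(s,t[2]-.025,t[2]-.013,t[2]-.019,near=(t[0]+.01,t[1]),rad=.03))
print('holder',cap_tops(s,.084,.098,.09,near=t,rad=.03))
T=vision.snapshot('top');print('hold top',cap_tops(T,.08,.1,.09,near=t,rad=.03))
for c in [(.479,.286),(.45,.134),(.477,.007),(.422,-.138),(.474,-.284)]: print(cap_tops(T,.065,.088,.075,near=c))
# pin from side: pixels with depth z between .14 and .21 near t
S=vision.snapshot('side');P=cloud(S);m=(np.hypot(P[...,0]-t[0],P[...,1]-t[1])<.02)&(P[...,2]>.12)&(P[...,2]<.22)
for a in np.arange(.125,.22,.01):
    k=m&(P[...,2]>a)&(P[...,2]<a+.01); print(a.round(3),k.sum(),P[k].mean(0).round(4) if k.any() else '')
```

```text
[0.62324926 0.00612131 0.23694582]
handle [(array([0.6229, 0.0062]), np.float64(0.0139), np.float64(0.2826))]
flange [(array([0.6274, 0.0062]), np.float64(0.0145), np.float64(0.2188))]
holder [(array([0.6233, 0.0039]), np.float64(0.0197), np.float64(0.0902))]
hold top [(array([0.617 , 0.0049]), np.float64(0.0161), np.float64(0.0899))]
[(array([0.4781, 0.2875]), np.float64(0.0233), np.float64(0.0753))]
[(array([0.4504, 0.134 ]), np.float64(0.0226), np.float64(0.0759))]
[]
[(array([ 0.4228, -0.1389]), np.float64(0.0228), np.float64(0.0756))]
[(array([ 0.4754, -0.284 ]), np.float64(0.0232), np.float64(0.0752))]
0.125 2 [0.62   0.0103 0.1331]
0.135 12 [0.6203 0.0118 0.1413]
0.145 13 [0.6205 0.0119 0.1502]
0.155 12 [0.6197 0.0119 0.1596]
0.165 15 [0.6193 0.0123 0.1695]
0.175 15 [0.6198 0.0115 0.18  ]
0.185 15 [0.6197 0.0113 0.1904]
0.195 13 [0.6198 0.0117 0.199 ]
0.205 5 [0.6275 0.0229 0.2137]
0.215 48 [0.6202 0.0125 0.2183]
```

```bash
cat > look.py <<'E'
import sys; from h import *
x,y=map(float,sys.argv[1:3]);s=vision.snapshot('wrist')
if len(sys.argv)>3: save(s,sys.argv[3])
t=robot.get_obs()['tool_pos'];c=cap_tops(s,.066,.084,.075,near=(x,y));print('tcp',t.round(4),'caps',c)
# hole: darkest blob on top
P=cloud(s);b=c[0][0]
g=s['color'].max(2);m=(np.hypot(*np.moveaxis(P[...,:2]-b,-1,0))<.018)&(P[...,2]<.084);n=(np.hypot(*np.moveaxis(np.array(P)[...,:2]-b,-1,0))<.02)
h=(g<110)&n
q,l,st,ce=cv2.connectedComponentsWithStats(h.astype(np.uint8))
for i in range(1,q):
    if st[i,4]>8: print('dark',st[i,4],ce[i].round(1),ray(s,*ce[i],.075)[:2].round(4))
print('move tool dx,dy(tool)', (b[0]-t[0]).round(4),(-(b[1]-t[1])).round(4))
E
python3 -m crank '[[1,[-0.021,-0.04,0],[0,0,0]],[1,[-0.021,-0.04,0],[0,0,0]],[1,[-0.021,-0.04,0],[0,0,0]],[1,[-0.021,-0.04,0],[0,0,0]],[1,[-0.021,-0.04,0],[0,0,0]],[1,[-0.021,-0.04,0],[0,0,0]],[1,[-0.02,-0.04,0],[0,0,0]],[1,[0,0,0],[0,0,0]]]'
python3 -m crank '[[1,[0,0,0],[0,0,0]],[1,[0,0,0],[0,0,0]],[1,[0,0,0],[0,0,0]]]'
python3 look.py .478 .2875 pics/w4.png
```

```text
time: 6.05
tool_pos: [0.4752, 0.2906, 0.2389]
ee_rot: [-3.14, 0.002, 0.007]
wrist_force: [1.2, -0.5, -0.9]
width: 0.0233
finger_force: 30.0
time: 6.35
tool_pos: [0.479, 0.2849, 0.2392]
ee_rot: [3.141, 0.0, -0.003]
wrist_force: [0.2, -0.0, -1.4]
width: 0.0236
finger_force: 30.0
tcp [0.479  0.2849 0.2392] caps [(array([0.4791, 0.2879]), np.float64(0.0222), np.float64(0.075))]
dark 44 [261.8 192.2] [0.4564 0.2794]
dark 3251 [257.9 252.6] [0.3668 0.2849]
dark 299 [215.9 350.8] [0.1902 0.3528]
dark 183 [296.6 348.4] [0.1949 0.2234]
dark 64 [245.5 376. ] [0.1372 0.3062]
move tool dx,dy(tool) 0.0001 -0.003
```

View pics/w4.png

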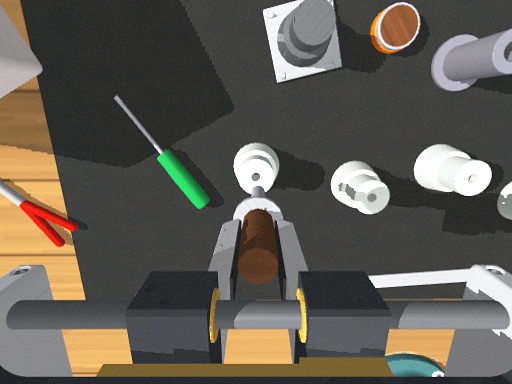

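Hole at px (256,177), on the cap axis; the fit is within 1 mm of the top-camera value. I shift 3 mm and come down to just above the cap.

```bash
python3 -m crank '[[1,[0,-0.003,0.02],[0,0,0]],[1,[0,0,0.02],[0,0,0]],[1,[0,0,0.012],[0,0,0]],[1,[0,0,0],[0,0,0]],[1,[0,0,0],[0,0,0]],[1,[0,0,0],[0,0,0]]]'
python3 -m crank '[[1,[0,0,0.002],[0,0,0]],[1,[0,0,0.002],[0,0,0]],[1,[0,0,0.002],[0,0,0]],[1,[0,0,0.001],[0,0,0]],[1,[0,0,0],[0,0,0]],[1,[0,0,0],[0,0,0]]]'
```

```text
time: 7.0
tool_pos: [0.4791, 0.2892, 0.1889]
ee_rot: [-3.141, -0.002, -0.001]
wrist_force: [0.7, -0.6, -0.9]
width: 0.0231
finger_force: 30.0
time: 7.6
tool_pos: [0.4783, 0.2892, 0.1804]
ee_rot: [3.141, 0.0, -0.001]
wrist_force: [0.2, -0.1, -0.1]
width: 0.0236
finger_force: 30.0
```

```bash
python3 -m crank '[[1,[0,0.001,0],[0,0,0]],[1,[0,0,0.001],[0,0,0]],[1,[0,0,0.001],[0,0,0]],[1,[0,0,0.001],[0,0,0]],[1,[0,0,0],[0,0,0]],[1,[0,0,0],[0,0,0]]]'
python3 -m crank '[[1,[0,0,0.001],[0,0,0]],[1,[0,0,0.001],[0,0,0]],[1,[0,0,0],[0,0,0]],[1,[0,0,0],[0,0,0]]]'
```

```text
time: 8.2
tool_pos: [0.4784, 0.2881, 0.1774]
ee_rot: [3.141, -0.0, -0.001]
wrist_force: [0.8, 0.3, -1.5]
width: 0.0237
finger_force: 30.0
time: 8.6
tool_pos: [0.4787, 0.2881, 0.1761]
ee_rot: [-3.142, -0.001, -0.001]
wrist_force: [0.5, -1.1, 2.6]
width: 0.0238
finger_force: 30.0
```

```bash
python3 -m crank '[[1,[0,0,0.001],[0,0,0]],[1,[0,0,0.001],[0,0,0]],[1,[0,0,0],[0,0,0]],[1,[0,0,0],[0,0,0]],[1,[0,0,0],[0,0,0]]]'
python3 -m crank '[[1,[0,0,0.001],[0,0,0]],[1,[0,0,0.001],[0,0,0]],[1,[0,0,0],[0,0,0]],[1,[0,0,0],[0,0,0]],[1,[0,0,0],[0,0,0]]]'
python3 - <<'E'
from h import *
s=vision.snapshot('wrist');print(cap_tops(s,.066,.084,.075,near=(.4785,.288)))
cv2.imwrite('pics/w5.png',cv2.resize(s['color'][110:250,180:340,::-1],None,fx=4,fy=4))
E
```

```text
time: 9.1
tool_pos: [0.4789, 0.2881, 0.1756]
ee_rot: [-3.141, -0.003, -0.001]
wrist_force: [-0.9, -1.8, 7.8]
width: 0.0234
finger_force: 30.0
time: 9.6
tool_pos: [0.4792, 0.2881, 0.1754]
ee_rot: [-3.14, -0.004, -0.001]
wrist_force: [-2.4, -2.7, 12.5]
width: 0.024
finger_force: 30.0
[(array([0.4817, 0.2876]), np.float64(0.0198), np.float64(0.0748))]
```

View pics/w5.png

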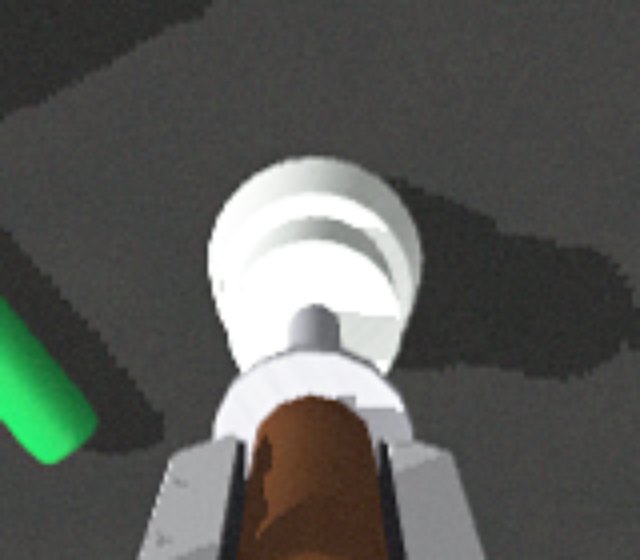

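The pin has stopped about 4 mm in, at about 13 N, and looks centred on the cap. A wiggle at light pressure should show whether it is really refused or just caught on the rim.

```bash
python3 -m crank '[[1,[0,0,-0.002],[0,0,0]],[1,[0.0015,0,0],[0,0,0]],[1,[0,0,0],[0,0,0]],[1,[0,0,0],[0,0,0]]]'
python3 -m crank '[[1,[-0.0015,0.0015,0],[0,0,0]],[1,[0,0,0],[0,0,0]],[1,[0,0,0],[0,0,0]]]'
python3 -m crank '[[1,[-0.0015,-0.0015,0],[0,0,0]],[1,[0,0,0],[0,0,0]],[1,[0,0,0],[0,0,0]]]'
python3 -m crank '[[1,[0.0015,-0.0015,0],[0,0,0]],[1,[0,0,0],[0,0,0]],[1,[0,0,0],[0,0,0]]]'
python3 -m crank '[[1,[0,0.0015,0],[0,0,0]],[1,[0,0,0.001],[0,0,0]],[1,[0,0,0],[0,0,0]]]'
```

```text
time: 10.05
tool_pos: [0.4797, 0.2881, 0.1755]
ee_rot: [-3.141, -0.001, -0.001]
wrist_force: [-2.5, -2.2, 8.8]
width: 0.0236
finger_force: 30.0
time: 10.35
tool_pos: [0.4789, 0.2875, 0.1756]
ee_rot: [-3.139, -0.003, -0.0]
wrist_force: [0.0, 0.5, 7.2]
width: 0.0235
finger_force: 30.0
time: 10.65
tool_pos: [0.4783, 0.2882, 0.1756]
ee_rot: [-3.141, -0.005, -0.001]
wrist_force: [1.1, -2.2, 7.2]
width: 0.0238
finger_force: 30.0
time: 10.95
tool_pos: [0.479, 0.2889, 0.1756]
ee_rot: [3.14, -0.003, -0.001]
wrist_force: [-0.5, -2.9, 8.6]
width: 0.0238
finger_force: 30.0
time: 11.25
tool_pos: [0.4791, 0.2881, 0.1754]
ee_rot: [-3.141, -0.004, -0.001]
wrist_force: [-1.2, -2.5, 10.9]
width: 0.0235
finger_force: 30.0
```

The pin stays at the same depth in every direction and the cap drags along with it, so cap 1 refuses. Next is cap 2.

```bash
python3 -m crank '[[1,[0,0,-0.015],[0,0,0]],[1,[0,0,-0.02],[0,0,0]],[1,[-0.007,0.038,-0.01],[0,0,0]],[1,[-0.007,0.039,0],[0,0,0]],[1,[-0.007,0.039,0],[0,0,0]],[1,[-0.008,0.039,0],[0,0,0]],[1,[0,0,0],[0,0,0]],[1,[0,0,0],[0,0,0]]]'
python3 -m crank '[[1,[0,0,0],[0,0,0]],[1,[0,0,0],[0,0,0]]]'
cat > look.py <<'E'
import sys; from h import *
x,y=map(float,sys.argv[1:3]);s=vision.snapshot('wrist');T=vision.snapshot('top')
t=robot.get_obs()['tool_pos'];c=cap_tops(s,.066,.084,.075,near=(x,y));print('tcp',t.round(4),'wrist',c,'top',cap_tops(T,.066,.084,.075,near=(x,y)))
b=c[0][0];R=np.array(s['R']);n=R@np.array([*b,.075])+s['t']
uv=cv2.projectPoints(np.array([[*b,.075]]),cv2.Rodrigues(R)[0],np.array(s['t']),K(s),np.array(s['dist']))[0].ravel().round().astype(int)
u,v=uv;print(uv);print(s['color'].mean(2)[v-7:v+8,u-9:u+10].astype(int))
print('tool dx,dy', (b[0]-t[0]).round(4),(-(b[1]-t[1])).round(4))
E
python3 look.py .4504 .134
```

```text
time: 12.05
tool_pos: [0.4491, 0.1331, 0.2173]
ee_rot: [-3.14, 0.0, -0.002]
wrist_force: [-0.6, 0.5, -2.0]
width: 0.0237
finger_force: 30.0
time: 12.25
tool_pos: [0.4493, 0.1343, 0.2172]
ee_rot: [-3.141, 0.001, 0.001]
wrist_force: [1.3, -0.5, -0.9]
width: 0.0241
finger_force: 30.0
tcp [0.4492 0.1342 0.2172] wrist [(array([0.4511, 0.1332]), np.float64(0.0217), np.float64(0.0749))] top []
[259 178]
[[254 254 254 254 254 254 254 254 254 254 254 254 254 254 254 254 254 254
  254]
 [254 254 254 254 254 254 254 254 254 254 254 254 254 254 254 254 254 254
  254]
 [254 254 254 254 254 254 254 254 254 254 254 254 254 254 254 254 254 254
  254]
 [254 254 254 254 254 255 255 255 255 255 255 255 254 254 254 254 254 254
  254]
 [254 254 254 255 255 255 255 255 248 250 250 255 255 255 254 254 254 254
  254]
 [254 254 254 255 255 255 184 115  41  30  79 212 255 255 255 254 254 254
  254]
 [254 254 255 255 255 191 131  95  95  92 100 122 197 255 255 255 254 254
  254]
 [254 254 255 255 212 129 128 134 137 137 133 131 120 214 255 255 254 254
  254]
 [254 254 255 255 167 125 129 133 134 135 133 131 118 198 255 255 254 254
  254]
 [254 254 255 255 168 126 129 128 134 133 135 131 119 231 255 255 254 254
  254]
 [254 254 255 255 175 129 129 130 135 134 133 126 189 243 255 255 254 254
  254]
 [254 254 255 255 223 138 127 130 130 133 127 118 242 255 255 254 254 254
  254]
 [254 254 255 255 255 222 141 128 130 128 162 183 250 255 255 254 254 254
  254]
 [254 254 254 255 255 255 239 168 162 156 234 255 255 255 254 254 254 254
  254]
 [254 254 254 255 255 255 255 187 174 163 235 255 255 255 255 254 254 254
  254]]
tool dx,dy 0.0019 0.001
```

```bash
python3 -m crank '[[1,[0.0015,0.0005,0.01],[0,0,0]],[1,[0,0,0.012],[0,0,0]],[1,[0,0,0.008],[0,0,0]],[1,[0,0,0],[0,0,0]],[1,[0,0,0.003],[0,0,0]],[1,[0,0,0.003],[0,0,0]],[1,[0,0,0],[0,0,0]],[1,[0,0,0],[0,0,0]]]'
python3 -m crank '[[1,[0,0,0.002],[0,0,0]],[1,[0,0,0.002],[0,0,0]],[1,[0,0,0.002],[0,0,0]],[1,[0,0,0],[0,0,0]],[1,[0,0,0],[0,0,0]],[1,[0,0,0],[0,0,0]]]'
```

```text
time: 13.15
tool_pos: [0.4508, 0.1327, 0.1817]
ee_rot: [3.142, -0.0, -0.001]
wrist_force: [0.2, 0.3, -0.6]
width: 0.0235
finger_force: 30.0
time: 13.75
tool_pos: [0.4508, 0.1329, 0.1759]
ee_rot: [-3.141, -0.001, -0.001]
wrist_force: [-0.5, 0.7, 1.3]
width: 0.0233
finger_force: 30.0
```

```bash
python3 -m crank '[[1,[0,0,0.001],[0,0,0]],[1,[0,0,0],[0,0,0]],[1,[0,0,0],[0,0,0]],[1,[0,0,0],[0,0,0]],[1,[0,0,0],[0,0,0]]]'
python3 -m crank '[[1,[0.0015,0,0],[0,0,0]],[1,[0,0,0],[0,0,0]],[1,[-0.0015,0.0015,0],[0,0,0]],[1,[0,0,0],[0,0,0]],[1,[0,0,0],[0,0,0]]]'
python3 -m crank '[[1,[-0.0015,-0.0015,0],[0,0,0]],[1,[0,0,0],[0,0,0]],[1,[0.0015,-0.0015,0],[0,0,0]],[1,[0,0,0],[0,0,0]],[1,[0,0,0],[0,0,0]]]'
python3 -m crank '[[1,[0,0.0015,0.001],[0,0,0]],[1,[0,0,0],[0,0,0]],[1,[0,0,0],[0,0,0]],[1,[0,0,0],[0,0,0]]]'
```

```text
time: 14.25
tool_pos: [0.451, 0.1329, 0.1757]
ee_rot: [-3.141, -0.002, -0.001]
wrist_force: [-0.8, 0.3, 5.1]
width: 0.0233
finger_force: 30.0
time: 14.75
tool_pos: [0.4511, 0.132, 0.1758]
ee_rot: [-3.14, -0.002, -0.0]
wrist_force: [-0.4, 1.8, 4.5]
width: 0.0232
finger_force: 30.0
time: 15.25
tool_pos: [0.451, 0.1335, 0.1756]
ee_rot: [3.14, -0.001, -0.001]
wrist_force: [-0.9, -0.7, 7.6]
width: 0.0238
finger_force: 30.0
time: 15.65
tool_pos: [0.4511, 0.1329, 0.1755]
ee_rot: [-3.141, -0.002, -0.001]
wrist_force: [-2.3, 0.3, 8.7]
width: 0.0235
finger_force: 30.0
```

Cap 2 refuses at the same depth. Next is cap 3.

```bash
python3 -m crank '[[1,[0,0,-0.015],[0,0,0]],[1,[0,0,-0.02],[0,0,0]],[1,[0.0065,0.032,-0.01],[0,0,0]],[1,[0.0065,0.032,0],[0,0,0]],[1,[0.0065,0.032,0],[0,0,0]],[1,[0.006,0.032,0],[0,0,0]],[1,[0,0,0],[0,0,0]],[1,[0,0,0],[0,0,0]]]' >/dev/null
python3 -m crank '[[1,[0,0,0],[0,0,0]],[1,[0,0,0],[0,0,0]]]'
python3 look.py .4768 .005
```

```text
time: 16.65
tool_pos: [0.4758, 0.0056, 0.2182]
ee_rot: [-3.141, 0.001, 0.001]
wrist_force: [-0.5, 0.3, -1.4]
width: 0.0239
finger_force: 30.0
tcp [0.4759 0.0055 0.2184] wrist [(array([0.477 , 0.0046]), np.float64(0.0216), np.float64(0.075))] top []
[259 179]
[[254 254 254 254 254 254 254 254 254 254 254 254 254 254 254 254 254 254
  254]
 [254 254 254 254 254 254 254 254 255 254 254 254 254 254 254 254 254 254
  254]
 [254 254 254 254 254 254 255 255 255 255 255 255 254 254 254 254 254 254
  254]
 [254 254 254 254 254 255 255 255 255 254 255 255 255 255 254 254 254 254
  254]
 [254 254 254 254 255 255 239 153 113 116 183 254 255 255 255 254 254 254
  254]
 [254 254 254 255 255 228 122  83  65  79  79 133 230 255 255 254 254 254
  253]
 [254 254 255 255 240 138 128 135 118 139 137 127 113 255 255 255 254 254
  254]
 [254 254 255 255 180 121 130 134 137 133 132 127 110 245 255 255 254 254
  254]
 [254 254 255 255 166 123 131 133 133 133 133 125 118 255 255 254 254 254
  254]
 [254 254 255 255 166 126 130 134 135 134 129 122 185 255 255 254 254 254
  254]
 [254 254 255 255 212 131 129 134 128 134 125 171 241 255 255 254 254 254
  254]
 [254 254 255 255 253 155 131 132 132 130 120 228 249 255 254 254 254 254
  254]
 [254 254 254 255 255 238 186 135 133 145 189 250 255 255 254 254 254 254
  254]
 [254 254 254 255 255 255 217 141 135 139 221 255 255 255 254 254 254 254
  254]
 [254 254 255 255 254 228 153 137 120  98 120 230 254 255 255 254 254 254
  254]]
tool dx,dy 0.0011 0.0009
```

```bash
sed -i '/u,v=uv/d' look.py; python3 -m crank '[[1,[0.001,0.0005,0.01],[0,0,0]],[1,[0,0,0.013],[0,0,0]],[1,[0,0,0.008],[0,0,0]],[1,[0,0,0],[0,0,0]],[1,[0,0,0.003],[0,0,0]],[1,[0,0,0.003],[0,0,0]],[1,[0,0,0],[0,0,0]],[1,[0,0,0],[0,0,0]]]'
python3 -m crank '[[1,[0,0,0.002],[0,0,0]],[1,[0,0,0.002],[0,0,0]],[1,[0,0,0.002],[0,0,0]],[1,[0,0,0.001],[0,0,0]],[1,[0,0,0],[0,0,0]],[1,[0,0,0],[0,0,0]],[1,[0,0,0],[0,0,0]]]'
```

```text
time: 17.55
tool_pos: [0.4773, 0.0041, 0.1817]
ee_rot: [3.141, -0.0, -0.001]
wrist_force: [-0.3, 0.3, -0.7]
width: 0.0239
finger_force: 30.0
time: 18.25
tool_pos: [0.4772, 0.0043, 0.1757]
ee_rot: [-3.141, -0.001, -0.001]
wrist_force: [-1.3, 0.3, 5.5]
width: 0.0233
finger_force: 30.0
```

```bash
python3 -m crank '[[1,[0.0015,0,0],[0,0,0]],[1,[0,0,0],[0,0,0]],[1,[-0.0015,0.0015,0],[0,0,0]],[1,[0,0,0],[0,0,0]],[1,[0,0,0],[0,0,0]]]'
python3 -m crank '[[1,[-0.0015,-0.0015,0],[0,0,0]],[1,[0,0,0],[0,0,0]],[1,[0.0015,-0.0015,0],[0,0,0]],[1,[0,0,0],[0,0,0]],[1,[0,0,0],[0,0,0]]]'
python3 -m crank '[[1,[0,0.0015,0.001],[0,0,0]],[1,[0,0,0],[0,0,0]],[1,[0,0,0],[0,0,0]],[1,[0,0,0],[0,0,0]]]'
python3 - <<'E'
from h import *
T=vision.snapshot('top')
for c in [(.479,.286),(.45,.134),(.422,-.138),(.474,-.284)]: print(cap_tops(T,.065,.088,.075,near=c,rad=.07))
E
```

```text
time: 18.75
tool_pos: [0.4774, 0.0034, 0.1759]
ee_rot: [-3.14, -0.002, -0.0]
wrist_force: [-1.7, 2.2, 5.7]
width: 0.0238
finger_force: 30.0
time: 19.25
tool_pos: [0.4772, 0.0049, 0.1757]
ee_rot: [3.14, -0.001, -0.001]
wrist_force: [-1.5, -0.4, 7.1]
width: 0.0237
finger_force: 30.0
time: 19.65
tool_pos: [0.4773, 0.0042, 0.1755]
ee_rot: [3.142, -0.002, -0.001]
wrist_force: [-3.2, 0.6, 10.0]
width: 0.0236
finger_force: 30.0
[(array([0.4781, 0.2873]), np.float64(0.0235), np.float64(0.0753))]
[(array([0.4503, 0.1341]), np.float64(0.0225), np.float64(0.0748))]
[(array([ 0.4228, -0.1389]), np.float64(0.0228), np.float64(0.0757))]
[(array([ 0.4756, -0.2841]), np.float64(0.0233), np.float64(0.0751))]
```

Cap 3 refuses. Next is cap 4.

```bash
python3 -m crank '[[1,[0,0,-0.015],[0,0,0]],[1,[0,0,-0.02],[0,0,0]],[1,[-0.0135,0.036,-0.01],[0,0,0]],[1,[-0.0135,0.036,0],[0,0,0]],[1,[-0.0135,0.036,0],[0,0,0]],[1,[-0.014,0.035,0],[0,0,0]],[1,[0,0,0],[0,0,0]],[1,[0,0,0],[0,0,0]]]' >/dev/null
python3 -m crank '[[1,[0,0,0],[0,0,0]],[1,[0,0,0],[0,0,0]]]'
python3 look.py .4235 -.1395
```

```text
time: 20.7
tool_pos: [0.4229, -0.1378, 0.2184]
ee_rot: [-3.141, 0.0, 0.001]
wrist_force: [-0.5, 0.7, -0.9]
width: 0.0237
finger_force: 30.0
tcp [ 0.4228 -0.1379  0.2184] wrist [(array([ 0.4235, -0.1395]), np.float64(0.0198), np.float64(0.0749))] top []
tool dx,dy 0.0007 0.0016
```

```bash
python3 -m crank '[[1,[0.0005,0.0015,0.01],[0,0,0]],[1,[0,0,0.013],[0,0,0]],[1,[0,0,0.008],[0,0,0]],[1,[0,0,0],[0,0,0]],[1,[0,0,0.003],[0,0,0]],[1,[0,0,0.003],[0,0,0]],[1,[0,0,0],[0,0,0]],[1,[0,0,0],[0,0,0]]]'
python3 -m crank '[[1,[0,0,0.002],[0,0,0]],[1,[0,0,0.002],[0,0,0]],[1,[0,0,0.002],[0,0,0]],[1,[0,0,0.001],[0,0,0]],[1,[0,0,0],[0,0,0]],[1,[0,0,0],[0,0,0]],[1,[0,0,0],[0,0,0]]]'
```

```text
time: 21.6
tool_pos: [0.4231, -0.1404, 0.1817]
ee_rot: [3.141, -0.0, -0.001]
wrist_force: [0.2, -0.6, -1.2]
width: 0.0237
finger_force: 30.0
time: 22.3
tool_pos: [0.4231, -0.1403, 0.1746]
ee_rot: [3.141, -0.0, -0.001]
wrist_force: [-0.0, 0.8, -1.4]
width: 0.0232
finger_force: 30.0
```

Lower here, and with no contact force. I continue down carefully.

```bash
python3 -m crank '[[1,[0,0,0.002],[0,0,0]],[1,[0,0,0.002],[0,0,0]],[1,[0,0,0],[0,0,0]],[1,[0,0,0],[0,0,0]]]'
python3 -m crank '[[1,[0,0,0.004],[0,0,0]],[1,[0,0,0.004],[0,0,0]],[1,[0,0,0.004],[0,0,0]],[1,[0,0,0.004],[0,0,0]],[1,[0,0,0],[0,0,0]],[1,[0,0,0],[0,0,0]],[1,[0,0,0],[0,0,0]],[1,[0,0,0],[0,0,0]]]'
```

```text
time: 22.7
tool_pos: [0.4229, -0.1403, 0.1703]
ee_rot: [-3.142, 0.0, -0.001]
wrist_force: [-0.0, 0.1, -1.2]
width: 0.0239
finger_force: 30.0
time: 23.5
tool_pos: [0.4231, -0.1404, 0.1547]
ee_rot: [3.141, -0.0, -0.001]
wrist_force: [-0.3, -0.3, -0.8]
width: 0.0233
finger_force: 30.0
```

Cap 4 takes the gauge, 25 mm in. Next is cap 5.

```bash
python3 -m crank '[[1,[0,0,-0.02],[0,0,0]],[1,[0,0,-0.02],[0,0,0]],[1,[0,0,-0.02],[0,0,0]],[1,[0.013,0.036,-0.004],[0,0,0]],[1,[0.013,0.036,0],[0,0,0]],[1,[0.013,0.036,0],[0,0,0]],[1,[0.0135,0.036,0],[0,0,0]],[1,[0,0,0],[0,0,0]]]' >/dev/null
python3 -m crank '[[1,[0,0,0],[0,0,0]],[1,[0,0,0],[0,0,0]],[1,[0,0,0],[0,0,0]]]'
python3 look.py .4755 -.2843
```

```text
time: 24.6
tool_pos: [0.4753, -0.2833, 0.2191]
ee_rot: [3.141, -0.001, 0.0]
wrist_force: [-0.1, 1.1, -0.6]
width: 0.0235
finger_force: 30.0
tcp [ 0.4754 -0.2834  0.2191] wrist [(array([ 0.4766, -0.2862]), np.float64(0.0216), np.float64(0.075))] top []
tool dx,dy 0.0012 0.0028
```

```bash
python3 -m crank '[[1,[0.001,0.002,0.01],[0,0,0]],[1,[0,0,0.013],[0,0,0]],[1,[0,0,0.009],[0,0,0]],[1,[0,0,0],[0,0,0]],[1,[0,0,0.003],[0,0,0]],[1,[0,0,0.003],[0,0,0]],[1,[0,0,0],[0,0,0]],[1,[0,0,0],[0,0,0]]]'
python3 -m crank '[[1,[0,0,0.002],[0,0,0]],[1,[0,0,0.002],[0,0,0]],[1,[0,0,0.002],[0,0,0]],[1,[0,0,0.001],[0,0,0]],[1,[0,0,0],[0,0,0]],[1,[0,0,0],[0,0,0]],[1,[0,0,0],[0,0,0]]]'
```

```text
time: 25.5
tool_pos: [0.4765, -0.2864, 0.1808]
ee_rot: [3.141, -0.0, -0.001]
wrist_force: [-0.9, 0.1, -1.3]
width: 0.0234
finger_force: 30.0
time: 26.2
tool_pos: [0.4765, -0.2864, 0.1736]
ee_rot: [3.141, -0.0, -0.001]
wrist_force: [0.2, 0.3, -1.3]
width: 0.0239
finger_force: 30.0
```

Going in. I take it 20 mm deeper.

```bash
python3 -m crank '[[1,[0,0,0.003],[0,0,0]],[1,[0,0,0.004],[0,0,0]],[1,[0,0,0.004],[0,0,0]],[1,[0,0,0.004],[0,0,0]],[1,[0,0,0.004],[0,0,0]],[1,[0,0,0],[0,0,0]],[1,[0,0,0],[0,0,0]],[1,[0,0,0],[0,0,0]]]'
python3 -m crank '[[1,[0,0,0],[0,0,0]],[1,[0,0,0],[0,0,0]],[1,[0,0,0],[0,0,0]]]'
python3 - <<'E'
from h import *
T=vision.snapshot('top');np.save('top2.npy',T,allow_pickle=True);s=vision.snapshot('side');np.save('side2.npy',s,allow_pickle=True)
P=cloud(T)
print('hold top',cap_tops(T,.08,.1,.09,near=(.623,.005),rad=.04))
t=np.load('top0.npy',allow_pickle=True).item()
for c in [(.479,.286),(.45,.134),(.477,.005),(.422,-.138)]: print(cap_tops(T,.065,.088,.075,near=c,rad=.06))
E
```

```text
time: 27.0
tool_pos: [0.4765, -0.2864, 0.1547]
ee_rot: [3.141, -0.0, -0.001]
wrist_force: [-0.3, 0.3, -1.9]
width: 0.0237
finger_force: 30.0
time: 27.3
tool_pos: [0.4765, -0.2864, 0.1547]
ee_rot: [3.141, -0.0, -0.001]
wrist_force: [0.5, 0.2, -0.5]
width: 0.0237
finger_force: 30.0
hold top [(array([0.6236, 0.0045]), np.float64(0.0222), np.float64(0.0906))]
[(array([0.4781, 0.2874]), np.float64(0.0234), np.float64(0.0753))]
[(array([0.4502, 0.1342]), np.float64(0.0225), np.float64(0.075))]
[(array([0.476 , 0.0052]), np.float64(0.0223), np.float64(0.0752))]
[(array([ 0.4225, -0.139 ]), np.float64(0.0228), np.float64(0.0751))]
```

Cap 5 takes it too. I return the gauge to its holder at about (0.624,0.004).

```bash
python3 -m crank '[[1,[0,0,-0.025],[0,0,0]],[1,[0,0,-0.025],[0,0,0]],[1,[0,0,-0.025],[0,0,0]],[1,[0.018,-0.036,-0.008],[0,0,0]],[1,[0.018,-0.036,0],[0,0,0]],[1,[0.018,-0.036,0],[0,0,0]],[1,[0.018,-0.036,0],[0,0,0]],[1,[0.018,-0.036,0],[0,0,0]]]' >/dev/null
python3 -m crank '[[1,[0.018,-0.036,0],[0,0,0]],[1,[0.019,-0.036,0],[0,0,0]],[1,[0.02,-0.038,0],[0,0,0]],[1,[0,0,0],[0,0,0]],[1,[0,0,0],[0,0,0]],[1,[0,0,0],[0,0,0]],[1,[0,0,0],[0,0,0]]]'
python3 - <<'E'
from h import *
s=vision.snapshot('wrist')
print('holder',cap_tops(s,.084,.098,.09,near=(.624,.004),rad=.03))
P=cloud(s);m=(abs(P[...,2]-.09)<.008)&(np.hypot(P[...,0]-.624,P[...,1]-.004)<.03)
print(P[m].min(0),P[m].max(0))
E
```

```text
time: 28.9
tool_pos: [0.6233, 0.0022, 0.2377]
ee_rot: [3.141, -0.0, -0.003]
wrist_force: [-0.3, 0.3, -0.9]
width: 0.0236
finger_force: 30.0
holder [(array([0.6233, 0.0041]), np.float64(0.0197), np.float64(0.0902))]
[ 0.60058058 -0.01846855  0.08217896] [0.64531383 0.02683772 0.09301426]
```

```bash
python3 -m crank '[[1,[0,-0.0015,0.01],[0,0,0]],[1,[0,0,0.02],[0,0,0]],[1,[0,0,0.01],[0,0,0]],[1,[0,0,0.005],[0,0,0]],[1,[0,0,0.005],[0,0,0]],[1,[0,0,0],[0,0,0]],[1,[0,0,0],[0,0,0]]]'
```

```text
time: 29.65
tool_pos: [0.6239, 0.005, 0.1881]
ee_rot: [3.141, -0.001, -0.001]
wrist_force: [-0.0, -0.6, -0.1]
width: 0.0237
finger_force: 30.0
```

In the bore, about 6 mm, with no force. I lower it the rest of the way and release.

```bash
python3 -m crank '[[1,[0,0.0005,0.015],[0,0,0]],[1,[0,0,0.02],[0,0,0]],[1,[0,0,0.02],[0,0,0]],[1,[0,0,0.01],[0,0,0]],[1,[0,0,0.004],[0,0,0]],[1,[0,0,0],[0,0,0]],[1,[0,0,0],[0,0,0]],[1,[0,0,0],[0,0,0]]]'
python3 -m crank '[[1,[0,0,0.001],[0,0,0]],[1,[0,0,0.001],[0,0,0]],[1,[0,0,0.001],[0,0,0]],[1,[0,0,0],[0,0,0]],[1,[0,0,0],[0,0,0]]]'
```

```text
time: 30.45
tool_pos: [0.6244, 0.0045, 0.1199]
ee_rot: [3.141, -0.003, -0.001]
wrist_force: [-0.6, -0.4, -0.9]
width: 0.024
finger_force: 30.0
time: 30.95
tool_pos: [0.6235, 0.0046, 0.1154]
ee_rot: [3.141, 0.0, -0.001]
wrist_force: [-0.2, -0.2, -2.0]
width: 0.0235
finger_force: 30.0
```

```bash
python3 -m crank '[[1,[0,0,0.001],[0,0,0]],[0,[0,0,0],[0,0,0]],[0,[0,0,0],[0,0,0]],[0,[0,0,0],[0,0,0]],[0,[0,0,0],[0,0,0]],[0,[0,0,0],[0,0,0]],[0,[0,0,0],[0,0,0]],[0,[0,0,0],[0,0,0]]]'
python3 -m crank '[[0,[0,0,0],[0,0,0]],[0,[0,0,0],[0,0,0]],[0,[0,0,-0.02],[0,0,0]],[0,[0,0,-0.03],[0,0,0]],[0,[0,0,-0.04],[0,0,0]],[0,[0,0,-0.045],[0,0,0]],[0,[0,0,0],[0,0,0]],[0,[0,0,0],[0,0,0]]]'
python3 - <<'E'
from h import *
s=vision.snapshot('wrist');T=vision.snapshot('top')
for n,S in(('w',s),('t',T)):
  print(n,'gauge',cap_tops(S,.152,.18,.16,near=(.622,.005)))
  for c in [(.655,.223),(.675,-.201)]: print(cap_tops(S,.075,.093,.083,near=c))
  for c in [(.479,.286),(.45,.134),(.477,.005),(.422,-.138),(.476,-.285)]: print(cap_tops(S,.065,.083,.075,near=c,rad=.06))
E
```

```text
time: 31.75
tool_pos: [0.6236, 0.0046, 0.1145]
ee_rot: [3.142, -0.0, -0.001]
wrist_force: [-0.5, 0.1, -1.2]
width: 0.0757
finger_force: 0.0
time: 32.55
tool_pos: [0.6243, 0.0045, 0.2514]
ee_rot: [3.141, -0.004, -0.001]
wrist_force: [0.9, -0.6, 0.1]
width: 0.094
finger_force: 0.0
w gauge [(array([0.623 , 0.0047]), np.float64(0.0116), np.float64(0.1601))]
[(array([0.6537, 0.2208]), np.float64(0.0242), np.float64(0.0833))]
[(array([ 0.6731, -0.1997]), np.float64(0.024), np.float64(0.083))]
[(array([0.4873, 0.2828]), np.float64(0.0203), np.float64(0.0749))]
[(array([0.4486, 0.1254]), np.float64(0.0197), np.float64(0.0749))]
[(array([0.4772, 0.0046]), np.float64(0.0243), np.float64(0.0749))]
[(array([ 0.4351, -0.1243]), np.float64(0.0111), np.float64(0.0742))]
[(array([ 0.4852, -0.2804]), np.float64(0.0188), np.float64(0.0745))]
t gauge []
[(array([0.6554, 0.2234]), np.float64(0.0219), np.float64(0.0835))]
[(array([ 0.6751, -0.2014]), np.float64(0.0231), np.float64(0.0838))]
[(array([0.478 , 0.2876]), np.float64(0.0233), np.float64(0.0751))]
[(array([0.4502, 0.1341]), np.float64(0.0225), np.float64(0.0756))]
[]
[(array([ 0.4224, -0.139 ]), np.float64(0.0227), np.float64(0.0756))]
[(array([ 0.4756, -0.2844]), np.float64(0.0232), np.float64(0.0747))]
```

The gauge stands in its holder again. Next is cap 3, which goes to the round former.

```bash
python3 -m crank '[[0,[-0.049,0,0],[0,0,0]],[0,[-0.049,0,0],[0,0,0]],[0,[-0.049,0,0.04],[0,0,0]],[0,[0,0,0.04],[0,0,0]],[0,[0,0,0.045],[0,0,0]],[0,[0,0,0.045],[0,0,0]],[0,[0,0,0.03],[0,0,0]],[0,[0,0,0.005],[0,0,0]]]'
python3 -m crank '[[0,[0,0,0],[0,0,0]],[0,[0,0,0],[0,0,0]],[0,[0,0,0],[0,0,0]]]'
```

```text
time: 33.45
tool_pos: [0.4813, 0.0052, 0.0461]
ee_rot: [-3.14, 0.014, -0.001]
wrist_force: [0.1, 0.0, 0.1]
width: 0.0941
finger_force: 0.0
time: 33.75
tool_pos: [0.4886, 0.0045, 0.055]
ee_rot: [3.141, -0.004, -0.001]
wrist_force: [1.0, -0.3, 0.4]
width: 0.0939
finger_force: 0.0
```

```bash
python3 -m crank '[[0,[-0.006,0,0],[0,0,0]],[0,[-0.0055,0,0.006],[0,0,0]],[0,[0,0,0.006],[0,0,0]],[1,[0,0,0],[0,0,0]],[1,[0,0,0],[0,0,0]],[1,[0,0,0],[0,0,0]],[1,[0,0,0],[0,0,0]],[1,[0,0,0],[0,0,0]]]'
python3 -m crank '[[1,[0,0,0],[0,0,0]],[1,[0,0,0],[0,0,0]],[1,[0,0,0],[0,0,0]],[1,[0,0,0],[0,0,0]],[1,[0,0,0],[0,0,0]]]'
```

```text
time: 34.55
tool_pos: [0.4756, 0.0046, 0.041]
ee_rot: [3.141, -0.0, -0.001]
wrist_force: [0.3, 0.7, -0.3]
width: 0.0574
finger_force: 0.0
time: 35.05
tool_pos: [0.4755, 0.0046, 0.0409]
ee_rot: [3.141, -0.0, -0.001]
wrist_force: [-1.3, 0.0, 0.7]
width: 0.0473
finger_force: 30.0
```

```bash
python3 -m crank '[[1,[0,0,-0.02],[0,0,0]],[1,[0,0,-0.035],[0,0,0]],[1,[0,0,-0.035],[0,0,0]],[1,[0,0,-0.035],[0,0,0]],[1,[0,0,-0.02],[0,0,0]],[1,[0.028,0.029,0],[0,0,0]],[1,[0.028,0.029,0],[0,0,0]],[1,[0.028,0.029,0],[0,0,0]]]'
python3 -m crank '[[1,[0.028,0.029,0],[0,0,0]],[1,[0.028,0.029,0],[0,0,0]],[1,[0.028,0.03,0],[0,0,0]],[1,[0.028,0.03,0],[0,0,0]],[1,[0,0,0],[0,0,0]],[1,[0,0,0],[0,0,0]],[1,[0,0,0],[0,0,0]]]'
cat > chk.py <<'E'
import sys; from h import *
# held cap top circle relative to TCP, formers/stack top at given place/height
x,y,z=map(float,sys.argv[1:4]);s=vision.snapshot('wrist');t=robot.get_obs()['tool_pos']
k=t[2]+.034
print('tcp',t.round(4),'stack',cap_tops(s,z-.008,z+.008,z,near=(x,y)),'held',cap_tops(s,k-.006,k+.006,k,near=t,rad=.035))
if len(sys.argv)>4: save(s,sys.argv[4])
E
python3 chk.py .674 -.2005 .083 pics/w6.png
```

```text
time: 35.85
tool_pos: [0.56, -0.0831, 0.1858]
ee_rot: [-3.142, -0.0, 0.0]
wrist_force: [-0.0, 0.1, -1.4]
width: 0.0466
finger_force: 30.0
time: 36.55
tool_pos: [0.6707, -0.1995, 0.1859]
ee_rot: [-3.141, 0.001, -0.0]
wrist_force: [-0.5, 0.1, -1.9]
width: 0.0469
finger_force: 30.0
tcp [ 0.6708 -0.1993  0.1866] stack [(array([ 0.68 , -0.202]), np.float64(0.0168), np.float64(0.0828))] held [(array([ 0.6726, -0.1993]), np.float64(0.0259), np.float64(0.2198))]
```

View pics/w6.png

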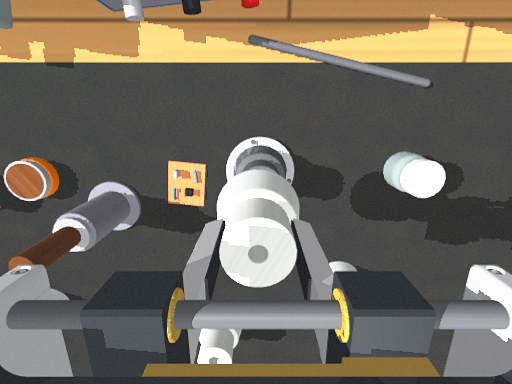

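The held cap is at px (259,252), in line with the round plate at px (260,165). I correct about 1.5 mm and lower.

```bash
python3 -m crank '[[1,[0.0015,0.001,0.02],[0,0,0]],[1,[0,0,0.02],[0,0,0]],[1,[0,0,0.012],[0,0,0]],[1,[0,0,0],[0,0,0]],[1,[0,0,0],[0,0,0]],[1,[0,0,0],[0,0,0]]]'
python3 -m crank '[[1,[0,0,0.005],[0,0,0]],[1,[0,0,0.005],[0,0,0]],[1,[0,0,0.005],[0,0,0]],[1,[0,0,0.005],[0,0,0]],[1,[0,0,0],[0,0,0]],[1,[0,0,0],[0,0,0]]]'
```

```text
time: 37.2
tool_pos: [0.6734, -0.2015, 0.1358]
ee_rot: [3.14, -0.003, -0.0]
wrist_force: [0.8, 0.1, -1.2]
width: 0.0467
finger_force: 30.0
time: 37.8
tool_pos: [0.6726, -0.2014, 0.1134]
ee_rot: [-3.141, 0.001, -0.001]
wrist_force: [0.0, 0.7, -0.2]
width: 0.0471
finger_force: 30.0
```

```bash
python3 -m crank '[[1,[0,0,0.005],[0,0,0]],[1,[0,0,0.005],[0,0,0]],[1,[0,0,0.005],[0,0,0]],[1,[0,0,0.004],[0,0,0]],[1,[0,0,0.002],[0,0,0]],[1,[0,0,0],[0,0,0]],[1,[0,0,0],[0,0,0]]]'
```

```text
time: 38.5
tool_pos: [0.6728, -0.2015, 0.093]
ee_rot: [3.141, -0.0, -0.001]
wrist_force: [0.3, -0.1, -1.1]
width: 0.0463
finger_force: 30.0
```

```bash
python3 -m crank '[[1,[0,0,0.002],[0,0,0]],[1,[0,0,0.001],[0,0,0]],[1,[0,0,0],[0,0,0]],[1,[0,0,0],[0,0,0]]]'
python3 -m crank '[[0,[0,0,0],[0,0,0]],[0,[0,0,0],[0,0,0]],[0,[0,0,0],[0,0,0]],[0,[0,0,0],[0,0,0]],[0,[0,0,0],[0,0,0]],[0,[0,0,0],[0,0,0]],[0,[0,0,0],[0,0,0]],[0,[0,0,0],[0,0,0]]]'
python3 -m crank '[[0,[0,0,-0.02],[0,0,0]],[0,[0,0,-0.03],[0,0,0]],[0,[0,0,-0.035],[0,0,0]],[0,[0,0,-0.025],[0,0,0]],[0,[0,0,-0.02],[0,0,0]],[0,[0,0,0],[0,0,0]],[0,[0,0,0],[0,0,0]],[0,[0,0,0],[0,0,0]]]'
python3 - <<'E'
from h import *
s=vision.snapshot('wrist');T=vision.snapshot('top')
for S in(s,T): print(cap_tops(S,.115,.131,.123,near=(.674,-.201)))
for c in [(.479,.286),(.45,.134),(.422,-.138),(.476,-.285)]: print(cap_tops(T,.065,.083,.075,near=c,rad=.07))
E
```

```text
time: 38.9
tool_pos: [0.6727, -0.2015, 0.0899]
ee_rot: [3.141, -0.0, -0.001]
wrist_force: [0.2, 0.1, -2.4]
width: 0.0472
finger_force: 30.0
time: 39.7
tool_pos: [0.6727, -0.2015, 0.0898]
ee_rot: [3.142, 0.0, -0.001]
wrist_force: [0.3, -1.0, 1.3]
width: 0.0937
finger_force: 0.0
time: 40.5
tool_pos: [0.672, -0.2012, 0.2175]
ee_rot: [-3.14, 0.003, -0.001]
wrist_force: [0.4, 0.1, 0.7]
width: 0.0939
finger_force: 0.0
[(array([ 0.6726, -0.2013]), np.float64(0.0235), np.float64(0.1232))]
[(array([ 0.6656, -0.2118]), np.float64(0.0129), np.float64(0.1236))]
[(array([0.4779, 0.2874]), np.float64(0.0233), np.float64(0.075))]
[(array([0.4502, 0.1341]), np.float64(0.0226), np.float64(0.0755))]
[]
[(array([ 0.4972, -0.3223]), np.float64(0.0223), np.float64(0.0753))]
```

Cap 3 is nested, with its top at 0.123. Cap 5 has been knocked to about (0.497,-0.322), which I'll handle later. Next is cap 2.

```bash
python3 -m crank '[[0,[-0.022,-0.033,0],[0,0,0]],[0,[-0.022,-0.033,0],[0,0,0]],[0,[-0.022,-0.033,0],[0,0,0]],[0,[-0.022,-0.033,0],[0,0,0]],[0,[-0.022,-0.033,0],[0,0,0]],[0,[-0.022,-0.033,0],[0,0,0]],[0,[-0.022,-0.033,0],[0,0,0]],[0,[-0.022,-0.033,0],[0,0,0]]]' >/dev/null
python3 -m crank '[[0,[-0.022,-0.035,0],[0,0,0]],[0,[-0.022,-0.035,0],[0,0,0]],[0,[0,0,0],[0,0,0]],[0,[0,0,0],[0,0,0]],[0,[0,0,0],[0,0,0]]]'
python3 look.py .4505 .1335
python3 - <<'E'
from h import *
T=vision.snapshot('top')
for c in [(.479,.286),(.422,-.138),(.497,-.322)]: print(cap_tops(T,.065,.083,.075,near=c,rad=.06))
E
```

```text
time: 41.9
tool_pos: [0.4532, 0.132, 0.2192]
ee_rot: [3.141, 0.001, -0.002]
wrist_force: [-0.7, 0.3, 0.0]
width: 0.0937
finger_force: 0.0
tcp [0.4534 0.1317 0.2193] wrist [(array([0.4495, 0.1332]), np.float64(0.0234), np.float64(0.075))] top []
tool dx,dy -0.0039 -0.0015
[]
[(array([ 0.4226, -0.139 ]), np.float64(0.0228), np.float64(0.0749))]
[(array([ 0.4979, -0.3207]), np.float64(0.0234), np.float64(0.0752))]
```

```bash
python3 -m crank '[[0,[-0.0035,-0.0015,0.02],[0,0,0]],[0,[0,0,0.035],[0,0,0]],[0,[0,0,0.035],[0,0,0]],[0,[0,0,0.035],[0,0,0]],[0,[0,0,0.035],[0,0,0]],[0,[0,0,0.015],[0,0,0]],[0,[0,0,0.003],[0,0,0]],[0,[0,0,0],[0,0,0]]]'
python3 -m crank '[[0,[0,0,0],[0,0,0]],[0,[0,0,0],[0,0,0]]]'
```

```text
time: 42.85
tool_pos: [0.4497, 0.1336, 0.0416]
ee_rot: [3.141, 0.001, -0.002]
wrist_force: [-0.3, 0.9, 0.6]
width: 0.0941
finger_force: 0.0
time: 43.05
tool_pos: [0.4508, 0.1342, 0.0435]
ee_rot: [-3.141, -0.003, -0.001]
wrist_force: [-0.3, 0.3, 0.3]
width: 0.0939
finger_force: 0.0
```

```bash
python3 -m crank '[[1,[0,0,0],[0,0,0]],[1,[0,0,0],[0,0,0]],[1,[0,0,0],[0,0,0]],[1,[0,0,0],[0,0,0]],[1,[0,0,0],[0,0,0]],[1,[0,0,0],[0,0,0]],[1,[0,0,0],[0,0,0]],[1,[0,0,0],[0,0,0]]]'>/dev/null
python3 -m crank '[[1,[0,0,0],[0,0,0]],[1,[0,0,0],[0,0,0]],[1,[0,0,-0.02],[0,0,0]],[1,[0,0,-0.04],[0,0,0]],[1,[0,0,-0.04],[0,0,0]],[1,[0,0,-0.04],[0,0,0]],[1,[0,0,-0.04],[0,0,0]],[1,[0,0,-0.025],[0,0,0]]]'
python3 -m crank '[[1,[0.022,0.0335,0],[0,0,0]],[1,[0.022,0.0335,0],[0,0,0]],[1,[0.022,0.0335,0],[0,0,0]],[1,[0.022,0.0335,0],[0,0,0]],[1,[0.022,0.0335,0],[0,0,0]],[1,[0.022,0.0335,0],[0,0,0]],[1,[0.022,0.0335,0],[0,0,0]],[1,[0.022,0.0335,0],[0,0,0]]]' >/dev/null
python3 -m crank '[[1,[0.022,0.0335,0],[0,0,0]],[1,[0.022,0.0335,0],[0,0,0]],[1,[0,0,0],[0,0,0]],[1,[0,0,0],[0,0,0]],[1,[0,0,0],[0,0,0]],[1,[0,0,0],[0,0,0]]]'
python3 chk.py .673 -.2013 .123
```

```text
time: 44.65
tool_pos: [0.4501, 0.1345, 0.2501]
ee_rot: [-3.141, -0.004, -0.0]
wrist_force: [0.5, 0.3, -1.4]
width: 0.0487
finger_force: 30.0
time: 46.05
tool_pos: [0.669, -0.1996, 0.248]
ee_rot: [3.141, -0.001, 0.001]
wrist_force: [0.0, -0.7, -2.0]
width: 0.0487
finger_force: 30.0
tcp [ 0.669  -0.1996  0.2481] stack [(array([ 0.6803, -0.2018]), np.float64(0.0157), np.float64(0.1231))] held [(array([ 0.6712, -0.1996]), np.float64(0.0259), np.float64(0.2809))]
```

```bash
python3 -m crank '[[1,[0.0035,0.0012,0.02],[0,0,0]],[1,[0,0,0.03],[0,0,0]],[1,[0,0,0.018],[0,0,0]],[1,[0,0,0],[0,0,0]],[1,[0,0,0],[0,0,0]],[1,[0,0,0],[0,0,0]],[1,[0,0,0],[0,0,0]]]'
python3 -m crank '[[1,[0,0,0.005],[0,0,0]],[1,[0,0,0.005],[0,0,0]],[1,[0,0,0.005],[0,0,0]],[1,[0,0,0.005],[0,0,0]],[1,[0,0,0.005],[0,0,0]],[1,[0,0,0],[0,0,0]],[1,[0,0,0],[0,0,0]]]'
python3 -m crank '[[1,[0,0,0.005],[0,0,0]],[1,[0,0,0.004],[0,0,0]],[1,[0,0,0.004],[0,0,0]],[1,[0,0,0.004],[0,0,0]],[1,[0,0,0],[0,0,0]],[1,[0,0,0],[0,0,0]]]'
```

```text
time: 46.8
tool_pos: [0.6736, -0.2023, 0.1814]
ee_rot: [3.14, -0.004, -0.001]
wrist_force: [0.4, 1.0, -1.4]
width: 0.0485
finger_force: 30.0
time: 47.5
tool_pos: [0.6726, -0.2021, 0.1535]
ee_rot: [-3.141, 0.001, -0.001]
wrist_force: [0.3, -1.2, -1.2]
width: 0.0486
finger_force: 30.0
time: 48.1
tool_pos: [0.6726, -0.2021, 0.1366]
ee_rot: [-3.142, 0.0, -0.001]
wrist_force: [-1.2, 0.2, -1.5]
width: 0.0489
finger_force: 30.0
```

```bash
python3 -m crank '[[1,[0,0,0.002],[0,0,0]],[1,[0,0,0.002],[0,0,0]],[1,[0,0,0.001],[0,0,0]],[1,[0,0,0.001],[0,0,0]],[1,[0,0,0],[0,0,0]],[1,[0,0,0],[0,0,0]]]'
python3 -m crank '[[0,[0,0,0],[0,0,0]],[0,[0,0,0],[0,0,0]],[0,[0,0,0],[0,0,0]],[0,[0,0,0],[0,0,0]],[0,[0,0,0],[0,0,0]],[0,[0,0,0],[0,0,0]],[0,[0,0,0],[0,0,0]],[0,[0,0,0],[0,0,0]]]'
python3 -m crank '[[0,[0,0,-0.02],[0,0,0]],[0,[0,0,-0.03],[0,0,0]],[0,[0,0,-0.035],[0,0,0]],[0,[0,0,-0.025],[0,0,0]],[0,[0,0,-0.01],[0,0,0]],[0,[0,0,0],[0,0,0]],[0,[0,0,0],[0,0,0]],[0,[0,0,0],[0,0,0]]]'
python3 chk.py .6726 -.202 .163 pics/w7.png
```

```text
time: 48.7
tool_pos: [0.6727, -0.2022, 0.1309]
ee_rot: [3.142, -0.0, -0.001]
wrist_force: [-0.4, 0.4, -1.1]
width: 0.0487
finger_force: 30.0
time: 49.5
tool_pos: [0.6727, -0.2022, 0.1308]
ee_rot: [3.142, 0.0, -0.001]
wrist_force: [1.1, -0.1, 0.8]
width: 0.0939
finger_force: 0.0
time: 50.3
tool_pos: [0.672, -0.2019, 0.248]
ee_rot: [-3.14, 0.004, -0.001]
wrist_force: [0.1, -0.0, 0.4]
width: 0.0941
finger_force: 0.0
tcp [ 0.6721 -0.2019  0.2481] stack [(array([ 0.6729, -0.2021]), np.float64(0.0234), np.float64(0.1632))] held []
```

Two are nested on the round former, with the top at 0.163. Next is cap 1.

```bash
python3 -m crank '[[0,[-0.015,-0.037,0],[0,0,0]],[0,[-0.015,-0.037,0],[0,0,0]],[0,[-0.015,-0.037,0],[0,0,0]],[0,[-0.015,-0.037,0],[0,0,0]],[0,[-0.015,-0.037,0],[0,0,0]],[0,[-0.015,-0.037,0],[0,0,0]],[0,[-0.015,-0.037,0],[0,0,0]],[0,[-0.015,-0.037,0],[0,0,0]]]' >/dev/null
python3 -m crank '[[0,[-0.015,-0.039,0],[0,0,0]],[0,[-0.015,-0.039,0],[0,0,0]],[0,[-0.015,-0.039,0],[0,0,0]],[0,[-0.015,-0.039,0],[0,0,0]],[0,[-0.015,-0.039,0],[0,0,0]],[0,[0,0,0.03],[0,0,0]],[0,[0,0,0],[0,0,0]],[0,[0,0,0],[0,0,0]]]'
python3 look.py .4785 .288
```

```text
time: 51.95
tool_pos: [0.4774, 0.2884, 0.2193]
ee_rot: [3.14, 0.003, -0.001]
wrist_force: [-0.9, -0.4, 0.6]
width: 0.0938
finger_force: 0.0
tcp [0.4787 0.2883 0.2216] wrist [(array([0.4777, 0.2875]), np.float64(0.0233), np.float64(0.075))] top [(array([0.4809, 0.3009]), np.float64(0.0132), np.float64(0.0754))]
tool dx,dy -0.001 0.0008
```

```bash
python3 -m crank '[[0,[-0.0005,0.0005,0.02],[0,0,0]],[0,[0,0,0.035],[0,0,0]],[0,[0,0,0.035],[0,0,0]],[0,[0,0,0.035],[0,0,0]],[0,[0,0,0.035],[0,0,0]],[0,[0,0,0.015],[0,0,0]],[0,[0,0,0.003],[0,0,0]],[0,[0,0,0],[0,0,0]]]'
python3 -m crank '[[0,[0,0,0],[0,0,0]],[0,[0,0,0],[0,0,0]],[0,[0,0,0],[0,0,0]]]'
```

```text
time: 52.85
tool_pos: [0.4788, 0.2885, 0.0442]
ee_rot: [-3.141, -0.002, -0.002]
wrist_force: [0.5, -0.7, 0.5]
width: 0.0943
finger_force: 0.0
time: 53.15
tool_pos: [0.4785, 0.2889, 0.0444]
ee_rot: [-3.14, -0.003, -0.001]
wrist_force: [0.1, 0.0, -0.0]
width: 0.0938
finger_force: 0.0
```

```bash
python3 -m crank '[[1,[0,0,0.002],[0,0,0]],[1,[0,0,0],[0,0,0]],[1,[0,0,0],[0,0,0]],[1,[0,0,0],[0,0,0]],[1,[0,0,0],[0,0,0]],[1,[0,0,0],[0,0,0]],[1,[0,0,0],[0,0,0]],[1,[0,0,0],[0,0,0]]]'>/dev/null
python3 -m crank '[[1,[0,0,0],[0,0,0]],[1,[0,0,0],[0,0,0]],[1,[0,0,-0.02],[0,0,0]],[1,[0,0,-0.04],[0,0,0]],[1,[0,0,-0.04],[0,0,0]],[1,[0,0,-0.04],[0,0,0]],[1,[0,0,-0.04],[0,0,0]],[1,[0,0,-0.038],[0,0,0]]]'
python3 -m crank '[[1,[0.015,0.0377,0],[0,0,0]],[1,[0.015,0.0377,0],[0,0,0]],[1,[0.015,0.0377,0],[0,0,0]],[1,[0.015,0.0377,0],[0,0,0]],[1,[0.015,0.0377,0],[0,0,0]],[1,[0.015,0.0377,0],[0,0,0]],[1,[0.015,0.0377,0],[0,0,0]],[1,[0.015,0.0377,0],[0,0,0]]]' >/dev/null
python3 -m crank '[[1,[0.015,0.0377,0],[0,0,0]],[1,[0.015,0.0377,0],[0,0,0]],[1,[0.015,0.0377,0],[0,0,0]],[1,[0.015,0.0377,0],[0,0,0]],[1,[0.0145,0.0377,0],[0,0,0]],[1,[0,0,0],[0,0,0]],[1,[0,0,0],[0,0,0]],[1,[0,0,0],[0,0,0]]]'
python3 chk.py .673 -.202 .163
```

```text
time: 54.75
tool_pos: [0.4772, 0.2886, 0.2603]
ee_rot: [-3.141, 0.0, -0.0]
wrist_force: [-0.1, 0.5, -1.4]
width: 0.0477
finger_force: 30.0
time: 56.35
tool_pos: [0.6716, -0.2007, 0.2588]
ee_rot: [-3.141, 0.0, 0.0]
wrist_force: [-0.9, 0.4, -0.8]
width: 0.0476
finger_force: 30.0
tcp [ 0.6716 -0.2004  0.2593] stack [] held [(array([ 0.6738, -0.2004]), np.float64(0.0259), np.float64(0.2928))]
```

```bash
python3 -m crank '[[1,[0.001,0.001,0.015],[0,0,0]],[1,[0,0,0.022],[0,0,0]],[1,[0,0,0],[0,0,0]],[1,[0,0,0],[0,0,0]],[1,[0,0,0],[0,0,0]],[1,[0,0,0],[0,0,0]]]'
python3 -m crank '[[1,[0,0,0.005],[0,0,0]],[1,[0,0,0.005],[0,0,0]],[1,[0,0,0.005],[0,0,0]],[1,[0,0,0.005],[0,0,0]],[1,[0,0,0.005],[0,0,0]],[1,[0,0,0],[0,0,0]],[1,[0,0,0],[0,0,0]]]'
python3 -m crank '[[1,[0,0,0.005],[0,0,0]],[1,[0,0,0.005],[0,0,0]],[1,[0,0,0.005],[0,0,0]],[1,[0,0,0.005],[0,0,0]],[1,[0,0,0],[0,0,0]],[1,[0,0,0],[0,0,0]],[1,[0,0,0],[0,0,0]]]'
```

```text
time: 57.0
tool_pos: [0.6732, -0.2028, 0.2236]
ee_rot: [3.141, -0.003, -0.0]
wrist_force: [0.6, -0.5, -1.8]
width: 0.0476
finger_force: 30.0
time: 57.7
tool_pos: [0.6726, -0.2028, 0.1965]
ee_rot: [-3.141, 0.0, -0.001]
wrist_force: [-0.8, 0.5, -1.5]
width: 0.048
finger_force: 30.0
time: 58.4
tool_pos: [0.6729, -0.2028, 0.1772]
ee_rot: [3.141, -0.001, -0.001]
wrist_force: [0.4, 0.2, -0.7]
width: 0.0478
finger_force: 30.0
```

```bash
python3 -m crank '[[1,[0,0,0.002],[0,0,0]],[1,[0,0,0.002],[0,0,0]],[1,[0,0,0.001],[0,0,0]],[1,[0,0,0.001],[0,0,0]],[1,[0,0,0],[0,0,0]],[1,[0,0,0],[0,0,0]]]'
python3 -m crank '[[0,[0,0,0],[0,0,0]],[0,[0,0,0],[0,0,0]],[0,[0,0,0],[0,0,0]],[0,[0,0,0],[0,0,0]],[0,[0,0,0],[0,0,0]],[0,[0,0,0],[0,0,0]],[0,[0,0,0],[0,0,0]],[0,[0,0,0],[0,0,0]]]'
python3 -m crank '[[0,[0,0,-0.02],[0,0,0]],[0,[0,0,-0.03],[0,0,0]],[0,[0,0,-0.03],[0,0,0]],[0,[0,0,0],[0,0,0]],[0,[0,0,0],[0,0,0]],[0,[0,0,0],[0,0,0]]]'
python3 chk.py .6726 -.202 .203
python3 - <<'E'
from h import *
s=vision.snapshot('wrist');T=vision.snapshot('top')
for S in (s,T):
  for c in [(.422,-.139),(.497,-.322)]: print(cap_tops(S,.065,.083,.075,near=c,rad=.06))
E
```

```text
time: 59.0
tool_pos: [0.6727, -0.2028, 0.1708]
ee_rot: [3.141, 0.0, -0.001]
wrist_force: [-0.4, -0.0, -1.1]
width: 0.0477
finger_force: 30.0
time: 59.8
tool_pos: [0.6727, -0.2028, 0.1709]
ee_rot: [3.141, -0.0, -0.001]
wrist_force: [-0.0, 0.0, -0.6]
width: 0.0939
finger_force: 0.0
time: 60.4
tool_pos: [0.6722, -0.2026, 0.2486]
ee_rot: [-3.14, 0.003, -0.001]
wrist_force: [-0.7, -0.4, 0.1]
width: 0.094
finger_force: 0.0
tcp [ 0.672  -0.2025  0.2482] stack [(array([ 0.6732, -0.2027]), np.float64(0.0236), np.float64(0.2032))] held []
[(array([ 0.4114, -0.1391]), np.float64(0.0153), np.float64(0.0751))]
[(array([ 0.4984, -0.3172]), np.float64(0.0223), np.float64(0.0747))]
[]
[(array([ 0.4959, -0.3229]), np.float64(0.0214), np.float64(0.0752))]
```

The round stack has three caps, with the top at 0.203. Next is cap 4, which goes to the square former.

```bash
python3 -m crank '[[0,[-0.035,-0.009,0],[0,0,0]],[0,[-0.035,-0.009,0],[0,0,0]],[0,[-0.035,-0.009,0],[0,0,0]],[0,[-0.036,-0.009,0],[0,0,0]],[0,[-0.036,-0.009,0],[0,0,0]],[0,[-0.036,-0.009,0],[0,0,0]],[0,[-0.036,-0.008,0],[0,0,0]],[0,[0,0,0.03],[0,0,0]]]' >/dev/null
python3 -m crank '[[0,[0,0,0],[0,0,0]],[0,[0,0,0],[0,0,0]],[0,[0,0,0],[0,0,0]]]'
python3 look.py .423 -.1395
```

```text
time: 61.65
tool_pos: [0.4245, -0.1409, 0.2215]
ee_rot: [3.141, -0.0, -0.001]
wrist_force: [0.4, -0.4, 0.9]
width: 0.0941
finger_force: 0.0
tcp [ 0.4247 -0.141   0.2217] wrist [(array([ 0.4216, -0.1394]), np.float64(0.0233), np.float64(0.075))] top []
tool dx,dy -0.0031 -0.0016
```

```bash
python3 -m crank '[[0,[-0.0025,-0.001,0.02],[0,0,0]],[0,[0,0,0.035],[0,0,0]],[0,[0,0,0.035],[0,0,0]],[0,[0,0,0.035],[0,0,0]],[0,[0,0,0.035],[0,0,0]],[0,[0,0,0.015],[0,0,0]],[0,[0,0,0.004],[0,0,0]],[0,[0,0,0],[0,0,0]]]'
python3 -m crank '[[0,[0,0,0],[0,0,0]],[0,[0,0,0],[0,0,0]],[0,[0,0,0],[0,0,0]]]'
```

```text
time: 62.55
tool_pos: [0.4217, -0.1398, 0.042]
ee_rot: [-3.142, 0.0, -0.001]
wrist_force: [0.3, -0.2, 0.6]
width: 0.094
finger_force: 0.0
time: 62.85
tool_pos: [0.4222, -0.14, 0.0431]
ee_rot: [3.14, -0.002, -0.001]
wrist_force: [-0.4, 1.0, 0.9]
width: 0.0938
finger_force: 0.0
```

```bash
python3 -m crank '[[1,[0,0,0.001],[0,0,0]],[1,[0,0,0],[0,0,0]],[1,[0,0,0],[0,0,0]],[1,[0,0,0],[0,0,0]],[1,[0,0,0],[0,0,0]],[1,[0,0,0],[0,0,0]],[1,[0,0,0],[0,0,0]],[1,[0,0,0],[0,0,0]]]'>/dev/null
python3 -m crank '[[1,[0,0,0],[0,0,0]],[1,[0,0,0],[0,0,0]],[1,[0,0,-0.02],[0,0,0]],[1,[0,0,-0.04],[0,0,0]],[1,[0,0,-0.04],[0,0,0]],[1,[0,0,-0.04],[0,0,0]],[1,[0,0,-0.04],[0,0,0]],[1,[0,0,-0.025],[0,0,0]]]'
python3 -m crank '[[1,[0.0231,-0.036,0],[0,0,0]],[1,[0.0231,-0.036,0],[0,0,0]],[1,[0.0231,-0.036,0],[0,0,0]],[1,[0.0231,-0.036,0],[0,0,0]],[1,[0.0231,-0.036,0],[0,0,0]],[1,[0.0231,-0.036,0],[0,0,0]],[1,[0.0231,-0.036,0],[0,0,0]],[1,[0.0231,-0.036,0],[0,0,0]]]' >/dev/null
python3 -m crank '[[1,[0.0231,-0.036,0],[0,0,0]],[1,[0.0231,-0.036,0],[0,0,0]],[1,[0,0,0],[0,0,0]],[1,[0,0,0],[0,0,0]],[1,[0,0,0.04],[0,0,0]],[1,[0,0,0],[0,0,0]],[1,[0,0,0],[0,0,0]]]'
python3 chk.py .6545 .222 .083 pics/w8.png
```

```text
time: 64.45
tool_pos: [0.4219, -0.1398, 0.2491]
ee_rot: [3.14, -0.004, -0.001]
wrist_force: [0.3, -0.6, -1.7]
width: 0.0485
finger_force: 30.0
time: 65.95
tool_pos: [0.6515, 0.2189, 0.2052]
ee_rot: [3.141, 0.003, -0.002]
wrist_force: [0.6, -0.0, -1.5]
width: 0.0486
finger_force: 30.0
tcp [0.6526 0.2193 0.2074] stack [(array([0.661 , 0.2236]), np.float64(0.0162), np.float64(0.083))] held [(array([0.6543, 0.2191]), np.float64(0.0257), np.float64(0.2392))]
```

View pics/w8.png

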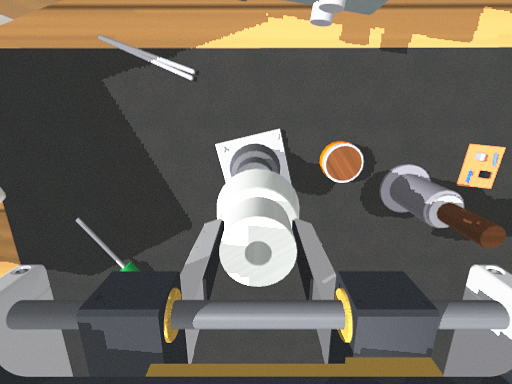

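The cap is at px (258,252) and the former at px (254,165), so it needs about 3.5 mm more to the left. I correct that and lower.

```bash
python3 -m crank '[[1,[0.001,-0.0035,0.02],[0,0,0]],[1,[0,0,0.03],[0,0,0]],[1,[0,0,0.02],[0,0,0]],[1,[0,0,0],[0,0,0]],[1,[0,0,0],[0,0,0]],[1,[0,0,0],[0,0,0]]]'
python3 -m crank '[[1,[0,0,0.005],[0,0,0]],[1,[0,0,0.005],[0,0,0]],[1,[0,0,0.005],[0,0,0]],[1,[0,0,0.005],[0,0,0]],[1,[0,0,0],[0,0,0]],[1,[0,0,0],[0,0,0]]]'
```

```text
time: 66.6
tool_pos: [0.6552, 0.2239, 0.1395]
ee_rot: [-3.14, -0.006, -0.001]
wrist_force: [0.1, -0.5, -2.0]
width: 0.0487
finger_force: 30.0
time: 67.2
tool_pos: [0.6533, 0.2237, 0.1153]
ee_rot: [3.141, 0.001, -0.001]
wrist_force: [-0.5, 0.2, -1.5]
width: 0.0487
finger_force: 30.0
```

```bash
python3 -m crank '[[1,[0,0,0.005],[0,0,0]],[1,[0,0,0.005],[0,0,0]],[1,[0,0,0.005],[0,0,0]],[1,[0,0,0.003],[0,0,0]],[1,[0,0,0.002],[0,0,0]],[1,[0,0,0],[0,0,0]],[1,[0,0,0],[0,0,0]]]'
python3 -m crank '[[1,[0,0,0.002],[0,0,0]],[1,[0,0,0.002],[0,0,0]],[1,[0,0,0],[0,0,0]],[1,[0,0,0],[0,0,0]]]'
python3 -m crank '[[0,[0,0,0],[0,0,0]],[0,[0,0,0],[0,0,0]],[0,[0,0,0],[0,0,0]],[0,[0,0,0],[0,0,0]],[0,[0,0,0],[0,0,0]],[0,[0,0,0],[0,0,0]],[0,[0,0,0],[0,0,0]],[0,[0,0,0],[0,0,0]]]'
python3 -m crank '[[0,[0,0,-0.02],[0,0,0]],[0,[0,0,-0.03],[0,0,0]],[0,[0,0,-0.035],[0,0,0]],[0,[0,0,-0.035],[0,0,0]],[0,[0,0,-0.035],[0,0,0]],[0,[0,0,0],[0,0,0]],[0,[0,0,0],[0,0,0]],[0,[0,0,0],[0,0,0]]]'
python3 chk.py .654 .223 .123
python3 - <<'E'
from h import *
T=vision.snapshot('top')
print(cap_tops(T,.065,.083,.075,near=(.497,-.322),rad=.07))
E
```

```text
time: 67.9
tool_pos: [0.6536, 0.2237, 0.096]
ee_rot: [-3.142, -0.0, -0.001]
wrist_force: [-0.1, 0.0, -2.0]
width: 0.0489
finger_force: 30.0
time: 68.3
tool_pos: [0.6534, 0.2237, 0.0917]
ee_rot: [3.141, 0.0, -0.001]
wrist_force: [-0.4, -0.5, -1.3]
width: 0.0486
finger_force: 30.0
time: 69.1
tool_pos: [0.6535, 0.2237, 0.0918]
ee_rot: [3.141, 0.0, -0.001]
wrist_force: [-0.2, -0.5, 0.5]
width: 0.094
finger_force: 0.0
time: 69.9
tool_pos: [0.6529, 0.2236, 0.2445]
ee_rot: [3.141, 0.003, -0.001]
wrist_force: [-0.7, 0.9, -0.6]
width: 0.0943
finger_force: 0.0
tcp [0.6528 0.2235 0.244 ] stack [(array([0.6539, 0.2239]), np.float64(0.0234), np.float64(0.1232))] held []
[(array([ 0.4979, -0.3207]), np.float64(0.0234), np.float64(0.0749))]
```

Cap 4 is nested on the square former. Next is the knocked cap 5.

```bash
python3 -m crank '[[0,[-0.011,0.039,0],[0,0,0]],[0,[-0.011,0.039,0],[0,0,0]],[0,[-0.011,0.039,0],[0,0,0]],[0,[-0.011,0.039,0],[0,0,0]],[0,[-0.011,0.039,0],[0,0,0]],[0,[-0.011,0.039,0],[0,0,0]],[0,[-0.011,0.039,0],[0,0,0]],[0,[-0.011,0.039,0],[0,0,0]]]' >/dev/null
python3 -m crank '[[0,[-0.011,0.039,0],[0,0,0]],[0,[-0.011,0.039,0],[0,0,0]],[0,[-0.011,0.039,0],[0,0,0]],[0,[-0.011,0.039,0],[0,0,0]],[0,[-0.011,0.039,0],[0,0,0]],[0,[-0.011,0.038,0],[0,0,0]],[0,[0,0,0.025],[0,0,0]],[0,[0,0,0],[0,0,0]]]'
python3 -m crank '[[0,[0,0,0],[0,0,0]],[0,[0,0,0],[0,0,0]]]'
python3 look.py .499 -.322
```

```text
time: 71.6
tool_pos: [0.4967, -0.3209, 0.2164]
ee_rot: [-3.135, 0.008, -0.003]
wrist_force: [0.1, 0.1, -0.5]
width: 0.094
finger_force: 0.0
time: 71.8
tool_pos: [0.4996, -0.3204, 0.2225]
ee_rot: [3.141, -0.0, 0.001]
wrist_force: [-0.5, 0.5, -0.0]
width: 0.0939
finger_force: 0.0
tcp [ 0.4999 -0.3206  0.2231] wrist [(array([ 0.4975, -0.3222]), np.float64(0.0233), np.float64(0.075))] top []
tool dx,dy -0.0024 0.0016
```

```bash
python3 -m crank '[[0,[-0.0015,0.001,0.02],[0,0,0]],[0,[0,0,0.035],[0,0,0]],[0,[0,0,0.035],[0,0,0]],[0,[0,0,0.035],[0,0,0]],[0,[0,0,0.035],[0,0,0]],[0,[0,0,0.016],[0,0,0]],[0,[0,0,0.005],[0,0,0]],[0,[0,0,0],[0,0,0]]]'
python3 -m crank '[[0,[0,0,0],[0,0,0]],[0,[0,0,0],[0,0,0]],[0,[0,0,0],[0,0,0]]]'
```

```text
time: 72.7
tool_pos: [0.498, -0.3218, 0.0411]
ee_rot: [3.142, -0.0, 0.0]
wrist_force: [0.1, 0.2, 0.9]
width: 0.0942
finger_force: 0.0
time: 73.0
tool_pos: [0.4985, -0.3228, 0.0425]
ee_rot: [3.14, -0.002, -0.001]
wrist_force: [-0.5, -0.4, -0.2]
width: 0.0942
finger_force: 0.0
```

```bash
python3 -m crank '[[1,[0,0,0],[0,0,0]],[1,[0,0,0],[0,0,0]],[1,[0,0,0],[0,0,0]],[1,[0,0,0],[0,0,0]],[1,[0,0,0],[0,0,0]],[1,[0,0,0],[0,0,0]],[1,[0,0,0],[0,0,0]],[1,[0,0,0],[0,0,0]]]'>/dev/null
python3 -m crank '[[1,[0,0,0],[0,0,0]],[1,[0,0,0],[0,0,0]],[1,[0,0,-0.02],[0,0,0]],[1,[0,0,-0.04],[0,0,0]],[1,[0,0,-0.04],[0,0,0]],[1,[0,0,-0.04],[0,0,0]],[1,[0,0,-0.04],[0,0,0]],[1,[0,0,-0.025],[0,0,0]]]'
python3 -m crank '[[1,[0.011,-0.039,0],[0,0,0]],[1,[0.011,-0.039,0],[0,0,0]],[1,[0.011,-0.039,0],[0,0,0]],[1,[0.011,-0.039,0],[0,0,0]],[1,[0.011,-0.039,0],[0,0,0]],[1,[0.011,-0.039,0],[0,0,0]],[1,[0.011,-0.039,0],[0,0,0]],[1,[0.011,-0.039,0],[0,0,0]]]' >/dev/null
python3 -m crank '[[1,[0.011,-0.039,0],[0,0,0]],[1,[0.011,-0.039,0],[0,0,0]],[1,[0.011,-0.039,0],[0,0,0]],[1,[0.011,-0.039,0],[0,0,0]],[1,[0.011,-0.039,0],[0,0,0]],[1,[0.011,-0.038,0],[0,0,0]],[1,[0,0,0],[0,0,0]],[1,[0,0,0],[0,0,0]]]'
python3 -m crank '[[1,[0,0,0],[0,0,0]],[1,[0,0,0],[0,0,0]]]'
python3 chk.py .654 .2238 .123
```

```text
time: 74.6
tool_pos: [0.4982, -0.3225, 0.2496]
ee_rot: [3.139, -0.004, -0.001]
wrist_force: [0.7, -0.3, -0.2]
width: 0.0485
finger_force: 30.0
time: 76.2
tool_pos: [0.6517, 0.2236, 0.2444]
ee_rot: [3.14, 0.002, 0.001]
wrist_force: [0.2, -0.1, -1.3]
width: 0.0488
finger_force: 30.0
time: 76.4
tool_pos: [0.652, 0.2214, 0.2462]
ee_rot: [3.141, -0.0, -0.002]
wrist_force: [-0.1, -0.2, -1.6]
width: 0.0484
finger_force: 30.0
tcp [0.6521 0.2213 0.2464] stack [(array([0.6612, 0.2242]), np.float64(0.0161), np.float64(0.123))] held [(array([0.6537, 0.2213]), np.float64(0.026), np.float64(0.2803))]
```

```bash
python3 -m crank '[[1,[0.0015,-0.0017,0.02],[0,0,0]],[1,[0,0,0.03],[0,0,0]],[1,[0,0,0.016],[0,0,0]],[1,[0,0,0],[0,0,0]],[1,[0,0,0],[0,0,0]],[1,[0,0,0],[0,0,0]],[1,[0,0,0],[0,0,0]]]'
python3 -m crank '[[1,[0,0,0.005],[0,0,0]],[1,[0,0,0.005],[0,0,0]],[1,[0,0,0.005],[0,0,0]],[1,[0,0,0.005],[0,0,0]],[1,[0,0,0.005],[0,0,0]],[1,[0,0,0],[0,0,0]],[1,[0,0,0],[0,0,0]]]'
python3 -m crank '[[1,[0,0,0.005],[0,0,0]],[1,[0,0,0.004],[0,0,0]],[1,[0,0,0.004],[0,0,0]],[1,[0,0,0.004],[0,0,0]],[1,[0,0,0],[0,0,0]],[1,[0,0,0],[0,0,0]]]'
```

```text
time: 77.15
tool_pos: [0.6544, 0.2245, 0.1821]
ee_rot: [-3.141, -0.004, -0.001]
wrist_force: [0.5, 0.4, -1.6]
width: 0.0485
finger_force: 30.0
time: 77.85
tool_pos: [0.6534, 0.2244, 0.1545]
ee_rot: [3.141, 0.0, -0.001]
wrist_force: [0.5, -0.9, -1.0]
width: 0.0479
finger_force: 30.0
time: 78.45
tool_pos: [0.6535, 0.2244, 0.1376]
ee_rot: [3.141, 0.0, -0.001]
wrist_force: [1.0, 0.8, -0.7]
width: 0.0485
finger_force: 30.0
```

```bash
python3 -m crank '[[1,[0,0,0.003],[0,0,0]],[1,[0,0,0.002],[0,0,0]],[1,[0,0,0.001],[0,0,0]],[1,[0,0,0],[0,0,0]],[1,[0,0,0],[0,0,0]]]'
python3 -m crank '[[0,[0,0,0],[0,0,0]],[0,[0,0,0],[0,0,0]],[0,[0,0,0],[0,0,0]],[0,[0,0,0],[0,0,0]],[0,[0,0,0],[0,0,0]],[0,[0,0,0],[0,0,0]],[0,[0,0,0],[0,0,0]],[0,[0,0,0],[0,0,0]]]'
python3 -m crank '[[0,[0,0,-0.02],[0,0,0]],[0,[0,0,-0.03],[0,0,0]],[0,[0,0,-0.03],[0,0,0]],[0,[0,0,-0.02],[0,0,0]],[0,[-0.03,0.01,0],[0,0,0]],[0,[-0.03,0.01,0],[0,0,0]],[0,[0,0,0],[0,0,0]],[0,[0,0,0],[0,0,0]]]'
python3 - <<'E'
from h import *
s=vision.snapshot('wrist');T=vision.snapshot('top');d=vision.snapshot('side');save(d,'pics/end.png')
for S in(s,T,d):
  for c,z in(((.654,.224),.163),((.673,-.202),.203),((.623,.005),.16)): print(cap_tops(S,z-.008,z+.008,z,near=c,rad=.035))
E
```

```text
time: 78.95
tool_pos: [0.6535, 0.2244, 0.1318]
ee_rot: [3.141, 0.0, -0.001]
wrist_force: [0.3, 0.0, -1.1]
width: 0.0485
finger_force: 30.0
time: 79.75
tool_pos: [0.6535, 0.2244, 0.1318]
ee_rot: [3.141, -0.0, -0.001]
wrist_force: [-0.1, -0.4, 0.2]
width: 0.0942
finger_force: 0.0
time: 80.55
tool_pos: [0.5934, 0.2045, 0.2323]
ee_rot: [-3.141, -0.001, -0.001]
wrist_force: [-0.5, -0.2, 0.4]
width: 0.094
finger_force: 0.0
[(array([0.6529, 0.2245]), np.float64(0.0231), np.float64(0.1633))]
[]
[(array([0.6225, 0.0083]), np.float64(0.0128), np.float64(0.1598))]
[]
[(array([ 0.6729, -0.2012]), np.float64(0.0219), np.float64(0.2036))]
[(array([0.6231, 0.0053]), np.float64(0.0109), np.float64(0.1604))]
[(array([0.6516, 0.2284]), np.float64(0.0238), np.float64(0.1623))]
[(array([ 0.6705, -0.1951]), np.float64(0.0254), np.float64(0.2027))]
[(array([0.6196, 0.0112]), np.float64(0.0126), np.float64(0.1589))]
```

View pics/end.png

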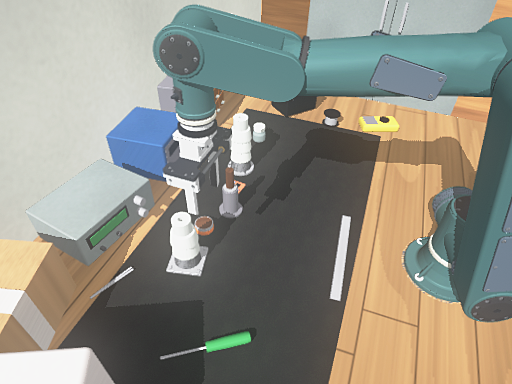

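The picture shows two caps on the square plate (184,240), three on the round plate (241,140), the gauge upright in its holder (230,195), and the gripper clear of everything. I hand in.

```bash
python3 -c "
from bench import robot
print(robot.close_job())"
```

```text
the job is handed in; nothing more can be done
None
```

The job is handed in (no verdict came back): caps 1, 2 and 3 in the row refused the gauge and are nested on the round former, caps 4 and 5 took it and are on the square one, and the gauge is back in its holder.

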